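# Close and lock a keyed filter-holder lid with a T-stud

## Task

The lid of the steel filter holder is sitting up on its keys: turn it on its rim, without taking it off, until the keys drop into the notches and it sits fully down with its forked lug over the slotted rail. Then take the stud with the rectangular foot, lower its foot lengthwise into the open part of the rail's slot beyond the lug, slide it upright all the way into the fork, and turn it a quarter turn so that its foot locks crosswise under the rail's lips. Let go, leave it standing there, and do not disturb the round-footed stud or the glassware and other things around.

Things in the scene. Friction and masses are not known exactly. Their poses are not given: they have to be found in the camera images.
- fixture: Fixed filter holder: round steel bowl, radius 44 mm, rim top 50 mm above the bench, and a T-slot rail. Origin on the bench under the bowl's centre; +x runs along the rail away from the bowl, z up. Three notches 10.5 mm wide, 7.5 mm deep through the rim at 0 (rail side), 115 and 245 deg anticlockwise. Base plate 8 mm high, x -60 to 210 mm, y +-60 mm. Outlet pipe at -x.
- slot (a point): Centre of the open slot mouth, rail top, at fixture x = 140, y = 0, 28 mm above the bench; axes as the fixture. Aluminium rail x 48 to 200 mm, 54 mm wide, outer end closed. Mouth 19 mm wide, lips 8 mm thick; channel below 38 mm wide, 12 mm high, floor 8 mm above the bench. Lower the stud's foot in with its axis between x = 115 and 180 mm. Slid home its axis is at x = 72 mm.
- lid_grip (a point): Centre of the lid's grey grip bar: 44 mm along lid y, 14 mm thick along x, 22 mm high. Loose steel lid, 0.35 kg: disc radius 44, 8 mm thick, underside 27 mm below this point; plug radius 33, 10 mm deep, in the bowl; 3 keys 8 mm wide, 6 deep at 0, 115, 245 deg. Start: keys on the rim, point 83 mm above the bench. Seated: 77 mm, lid x along fixture x; drops by its weight when within 1.5 deg.
- lid_fork (a point): On the lid's lug, 72 mm from the lid's axis along lid +x, at the lug's top, on the slot's midline; axes as the lid. The flat lug is 40 mm wide, 8 mm thick, level with the disc, reaches 97 mm from the axis; its fork slot, 14.5 mm wide with a flared mouth, is open outwards and ends 66 mm from the axis. Starts turned 0.4 to 1.3 rad anticlockwise from the rail. Seated, its top is 58 mm above the bench.
- stud_mid (a point): Half-way up the loose T-stud: 0.11 kg, 90 mm tall, z up, standing on its foot on the bench at the start. Rectangular steel foot 32 mm (x) by 16 (y) by 8 high, underside 45 mm below this point; shank 8 mm diameter. Collar 26 mm diameter, 8 to 14 mm above this point, passes 3 mm over the seated lug. With the foot on the channel floor this point is 53 mm above the bench.
- stud_bar (a point): Centre of the T-stud's grey grip bar, 35 mm above its mid-point: bar 46 mm long along the stud's x (parallel to the long foot), 12 mm thick along y, 20 mm high. The foot enters the slot with this x along the rail (either way round) and is locked with x across the rail; it can be turned either way.
- round_stud_mid (a point): Half-way up a similar, loose stud, 90 mm tall, but with a round foot 32 mm in diameter and a round grey knob 40 mm across. It does not belong in this rail: leave it.
- beaker: Loose glass beaker, 90 mm across, 120 mm tall; origin at the centre of its underside. Bystander.
- reagent_bottle: Loose reagent bottle, 80 mm across, 170 mm tall; origin under its centre. Bystander.
- amber_jar: Loose amber jar, 60 mm across, 90 mm tall; origin under its centre. Bystander.
- crucible: Loose white ceramic cup, 60 mm across, 50 mm tall; origin under its centre. Bystander.
- tube_rack: Loose white test-tube rack, 170 x 60 mm, 81 mm tall with its tubes; origin under its centre. Bystander.
- weighing_jar: Loose small glass jar, 40 mm across, 45 mm tall, on the bench beside the rail; origin under its centre. Bystander.
- support_ring: Loose steel ring, 52 mm across, 10 mm high, on the bench on the other side of the rail; origin under its centre. Bystander.
Mind the look-alikes: they are no part of the job. What is shaped like the part that bears stud_mid but green is not meant. What is shaped like the part that bears lid_grip but purple or turquoise is not meant.

How it is judged (in metres and radians):
On the way, in this order (a step that is already met when the one before it is completed fails the run):
1. the lid is turned until its keys are in the notches and it sits fully down (z of lid_grip in the frame of fixture below 0.0795 m and angle between the x axis of lid_grip and the x axis of fixture, either way round below 0.09 rad and angle between lid_grip's own z axis and vertical below 0.05 rad), for 0.2 s.
2. the T-stud's foot is in the slot, lengthwise, beyond the lug (z of stud_mid in the frame of fixture below 0.0575 m and y of stud_mid in the frame of fixture between -0.006 and 0.006 m and angle between stud_mid's own z axis and vertical below 0.2 rad and angle between the x axis of stud_mid and the x axis of fixture, either way round below 0.35 rad and x of stud_mid in the frame of fixture above 0.1 m), for 0.1 s.
3. the stud has been slid into the fork, its foot still lengthwise (z of stud_mid in the frame of fixture below 0.0575 m and y of stud_mid in the frame of fixture between -0.006 and 0.006 m and angle between stud_mid's own z axis and vertical below 0.2 rad and angle between the x axis of stud_mid and the x axis of fixture, either way round below 0.35 rad and x of stud_mid in the frame of fixture below 0.084 m), for 0.05 s.
At the end, for the whole second after the job is handed in: Lid seated (grip bar under 79.5 mm up, within 0.09 rad of the rail, level to 0.05 rad); T-stud in the slot and fork: upright to 0.12 rad, mid-point under 57.5 mm, within 6 mm of the centre line, 64-81 mm from the bowl axis, foot at least 1.3 rad across the rail; both at rest (all of step 1 and z of stud_mid in the frame of fixture below 0.0575 m and y of stud_mid in the frame of fixture between -0.006 and 0.006 m and angle between stud_mid's own z axis and vertical below 0.12 rad and x of stud_mid in the frame of fixture between 0.064 and 0.081 m and angle between the x axis of stud_mid and the x axis of fixture, either way round above 1.3 rad and linear speed of each of stud, lid below 0.02 m/s); the robot touches nothing.
It fails at once if the lid is taken off the bowl (raised more than 12 mm above its start) (z of lid_grip in the frame of fixture above 0.095 m).
It fails at once if the round-footed stud is moved more than 30 mm or tipped (distance of round_stud_mid from where it was at the start of the episode above 0.03 m or angle between round_stud_mid's own z axis and vertical above 0.5 rad).
It fails at once if the beaker or the reagent bottle is moved more than 30 mm or tipped (distance of any of beaker, reagent_bottle from where it was at the start of the episode above 0.03 m or angle between any of beaker, reagent_bottle's own z axis and vertical above 0.5 rad).
It fails at once if the amber jar, the white cup or the tube rack is moved more than 30 mm or tipped (distance of any of amber_jar, crucible, tube_rack from where it was at the start of the episode above 0.03 m or angle between any of amber_jar, crucible, tube_rack's own z axis and vertical above 0.5 rad).
It fails at once if the small jar or the ring beside the rail is moved more than 30 mm or tipped (distance of any of weighing_jar, support_ring from where it was at the start of the episode above 0.03 m or angle between any of weighing_jar, support_ring's own z axis and vertical above 0.5 rad).
It also fails if it takes over 56 s, if anything falls off the work surface, if the arm or the gripper's body presses on something with over 40 N, if the wrist force passes 120 N, or if a joint passes its speed limit or range.

## Robot

A 6-joint arm with a two-finger parallel gripper is mounted at the origin on the work surface. World frame = base frame: x ahead of the robot, y to its left, z up, the work surface at z = 0. Lengths are in m, angles in degrees, forces in N, time in s.
With the tool pointing down it reaches from about 0.4 to 0.825 m from the base axis. Payload 7 kg.
Tool frame: the origin (TCP) lies midway between the tips of the shut fingers; the grasp point (between the pads) lies 19 mm behind it; x points along the fingers, z is the direction in which the jaws open and shut, and the axes are right-handed (so a half turn about x gives the same grasp; the last joint's range is limited). The gripper opens to 88 mm and grips with 3 to 60 N. Pads are 19 mm wide; open, the fingers measure 130 mm over their backs; the gripper's body (78 mm by 193 mm) begins 47 mm behind the grasp point.
Start: joints at [80.163, 20.546, 0.682, 0, -70.136, -16.507], TCP at [0.3, 0.605, 0.188] pointing down, gripper open.
Joint ranges: [-176.03, 176.03], [-82.01, 121.73], [-58.28, 71.71], [-173.87, 95.51], [-174.79, -0.11], [-173.66, 173.66]. Speed limits (degrees/s): [136.94, 136.94, 172.46, 180, 180, 180].

## Interface

Orientations are given as [roll, pitch, yaw] about the fixed x, y, z axes, in that order (R = Rz(yaw) Ry(pitch) Rx(roll)).
In Python, from plant import ctrl gives the robot as it stands.
- The arm moves only by the tool servo_tool, never from a script. Its argument "motion" is a list of rows, each an object with "offset": the shift along the tool's x, y, z in m, a list of three; "roll": the turn about the tool's x in degrees; "claw": the opening, from -1 (shut) to 1 (fully open), so that 0 is half open. In form: [{"offset": [x, y, z], "roll": roll, "claw": claw}, ...]. A call has 1 to 12 rows; each row shifts and turns the commanded pose from where the row before left it, along the tool's axes as they then stand; what a row does not reach is not made up. A row lasts 1/8 s, in which the tool goes at most 62.5 mm and 10.7 degrees, less where a joint would pass 70% of its speed; a pose out of reach is approached as far as the arm can. A call is refused whole if a number of a shift passes 0.0625 or a number of a turn 10.7, either way. A call with a gripper value outside its range is refused whole. The fingers move at their own pace and stop on an object; the grip force is fixed at half the most. Time passes only in rows, so rows that do not move let the fingers close. It gives the time, the measured TCP pose, the force and the opening at its end, in the units of the state.
- ctrl.get_obs(): the state, without advancing time (a new reading comes with each control period).
- ctrl.snapshot(name): name is "scene" or "side" or "wrist"; returns a dict with "frame" (400x640x3 uint8, blue, green, red), "z_map" (400x640 float32, m along the optical axis (not along the pixel's ray), 0 where there is no reading), "mtx" (3x3 intrinsics, pixels), "extrinsics" (4x4, takes a point from camera to world coordinates). Camera axes: x right, y up, looking along -z (the intrinsics and any distortion apply to the point x, -y, -z); pixel columns grow to the right and rows downward; lengths in m; the calibration is good to about 2 mm. A picture is of the moment at which its call begins.
- ctrl.close_job(): hands the job in, once; it reports no verdict.
The state is a dict: "clock": time; "joint_pos": joint angles; "qvel": joint speeds; "tau": joint torques, N m; "tool_pos": TCP position; "orientation": TCP orientation; "force": force on the tool from outside, world axes, zero at the start; "moment": the same for the moment, N m; "opening": finger opening in m.
Only numpy, scipy, OpenCV 4.12 (cv2) and the standard library are available. Lean on these libraries where they do the work, as an engineer would, in place of code of your own. Each camera call takes 0.05 s, during which the arm holds its last target.

## Working session

There is one attempt and no reset: what is moved stays moved. The work goes in short steps, Python scripts to look and compute and a tool call to move; the robot and the scene stay as the last step left them, time stands still between calls to the robot, and variables do not carry over. Pictures are saved under pics/ and viewed, and the job is handed in when it is done.

Besides the shell and the picture viewer there is one more tool, called by a JSON object that holds its "method" and its "body", one argument or row to a line. servo_tool: Moves the arm, as the interface text tells. Its arguments: {"type":"object","properties":{"motion":{"type":"array"}},"required":["motion"]}

```bash
ls; mkdir -p pics
python3 - <<'E'
from plant import ctrl
import cv2,numpy as np,pickle
o=ctrl.get_obs();print({k:np.round(v,3) for k,v in o.items()})
for n in("scene","side","wrist"):
    s=ctrl.snapshot(n);cv2.imwrite(f"pics/{n}0.png",s["frame"]);pickle.dump(s,open(f"{n}0.pkl","wb"));print(n,s["mtx"],np.round(s["extrinsics"],3),s.keys())
E
```

```text
pics
{'clock': np.float64(0.0), 'joint_pos': array([ 8.0164e+01,  2.0590e+01,  6.3500e-01, -2.0000e-02, -7.0136e+01,
       -1.6506e+01]), 'qvel': array([-0.025, -0.112,  0.092,  0.037,  0.062, -0.008]), 'tau': array([-2.0000e-03, -5.8271e+01,  2.9306e+01,  6.9980e+00,  7.0000e-03,
       -0.0000e+00]), 'tool_pos': array([0.299, 0.604, 0.187]), 'orientation': array([   5.004,   89.907, -111.345]), 'force': array([-0.404,  0.441,  0.208]), 'moment': array([ 0.   ,  0.014, -0.011]), 'opening': np.float64(0.088)}
scene [[423.80531587   0.         311.34474428]
 [  0.         423.80531587 203.28101568]
 [  0.           0.           1.        ]] [[ 0.705 -0.592  0.391  1.052]
 [ 0.709  0.59  -0.386 -0.553]
 [-0.002  0.549  0.836  1.295]
 [ 0.     0.     0.     1.   ]] dict_keys(['frame', 'z_map', 'mtx', 'extrinsics'])
side [[448.55493723   0.         323.14416789]
 [  0.         448.55493723 207.57236241]
 [  0.           0.           1.        ]] [[ 0.976  0.158 -0.148  0.329]
 [-0.216  0.77  -0.601 -0.71 ]
 [ 0.019  0.618  0.786  1.025]
 [ 0.     0.     0.     1.   ]] dict_keys(['frame', 'z_map', 'mtx', 'extrinsics'])
wrist [[328.96918385   0.         316.50804062]
 [  0.         328.96918385 195.23029137]
 [  0.           0.           1.        ]] [[-0.444  0.868  0.221  0.359]
 [-0.896 -0.431 -0.108  0.574]
 [ 0.001 -0.246  0.969  0.385]
 [ 0.     0.     0.     1.   ]] dict_keys(['frame', 'z_map', 'mtx', 'extrinsics'])
```

View pics/scene0.png

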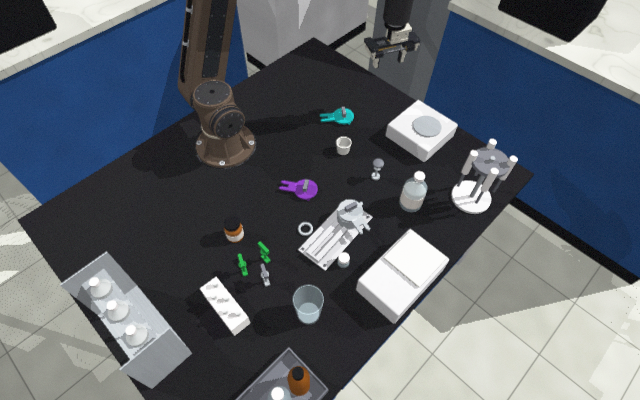

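View pics/side0.png

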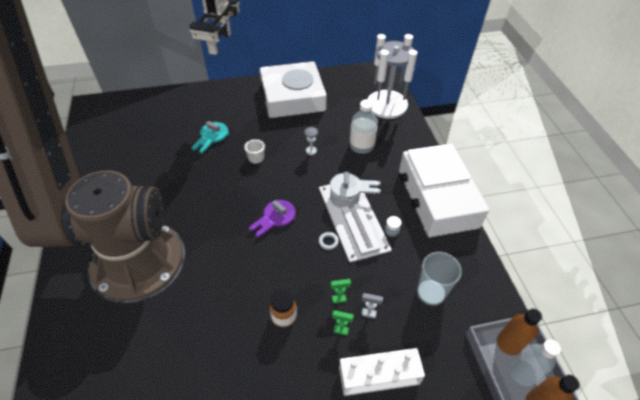

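View pics/wrist0.png

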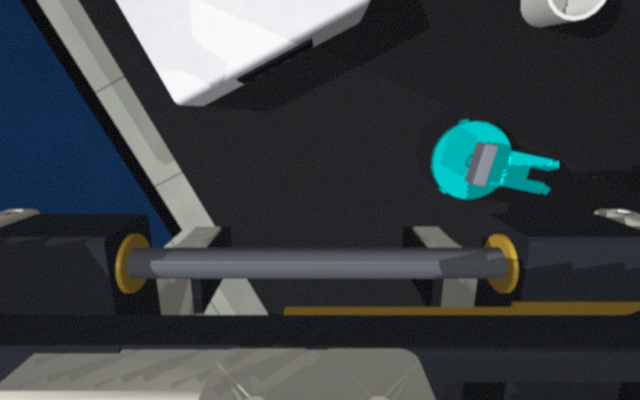

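The scene image shows the bowl and steel lid near (350,213), the rail towards (315,250), and the steel stud near (265,273) with green look-alikes close by. Next I crop in and build point clouds.

```bash
cat > h.py <<'E'
import numpy as np,cv2,pickle
def cloud(s):
    z=s["z_map"];K=s["mtx"];h,w=z.shape
    u,v=np.meshgrid(np.arange(w),np.arange(h))
    P=np.stack([(u-K[0,2])/K[0,0]*z,-(v-K[1,2])/K[1,1]*z,-z],-1)
    E=s["extrinsics"];W=P@E[:3,:3].T+E[:3,3];W[z<=0]=np.nan
    return W
def proj(s,p):
    E=s["extrinsics"];q=(np.asarray(p,float)-E[:3,3])@E[:3,:3];K=s["mtx"]
    return np.stack([K[0,2]+K[0,0]*q[...,0]/-q[...,2],K[1,2]+K[1,1]*q[...,1]/q[...,2]],-1)
def crop(s,u0,u1,v0,v1,f,name):
    cv2.imwrite(name,cv2.resize(s["frame"][v0:v1,u0:u1],None,fx=f,fy=f,interpolation=cv2.INTER_CUBIC))
E
python3 - <<'E'
from h import *
a=pickle.load(open("scene0.pkl","rb"));b=pickle.load(open("side0.pkl","rb"))
crop(a,280,400,180,280,6,"pics/s_fix.png");crop(b,300,420,160,270,5,"pics/d_fix.png")
crop(a,225,305,230,300,7,"pics/s_st.png");crop(b,320,400,270,345,7,"pics/d_st.png")
for n,s in(("scene",a),("side",b)):
    W=cloud(s);F=s["frame"].astype(int)
    for uv in ([(352,208),(320,250),(315,245),(265,268),(310,180)] if n=="scene" else [(346,178),(371,298),(357,225)]):
        print(n,uv,np.round(W[uv[1],uv[0]],4),F[uv[1],uv[0]])
E
```

```text
scene (352, 208) [0.5944 0.0932 0.0795] [95 89 85]
scene (320, 250) [ 0.6029 -0.0692  0.0031] [160 158 160]
scene (315, 245) [ 0.5859 -0.0764  0.0262] [242 240 240]
scene (265, 268) [ 5.198e-01 -2.452e-01  4.000e-04] [100  95  93]
scene (310, 180) [0.3751 0.1087 0.0149] [164  58 123]
side (346, 178) [0.5878 0.0889 0.0968] [180 170 166]
side (371, 298) [ 0.5539 -0.277   0.0942] [148 137 136]
side (357, 225) [ 0.599  -0.0131  0.0091] [182 175 175]
```

View pics/s_fix.png

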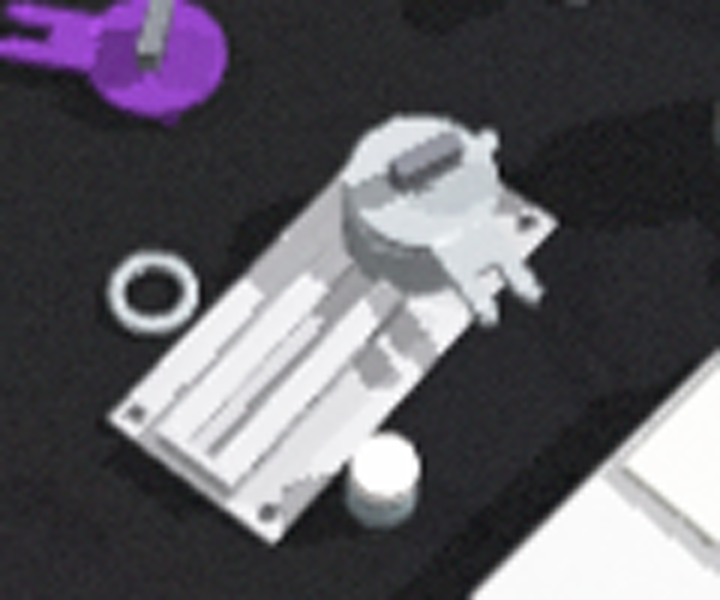

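View pics/d_fix.png

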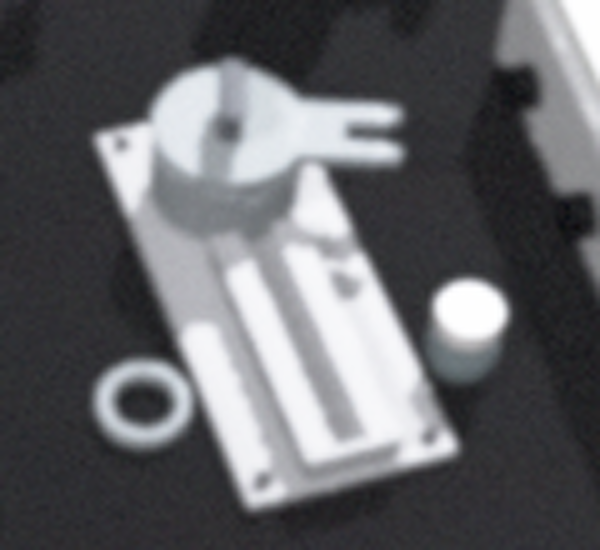

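View pics/s_st.png

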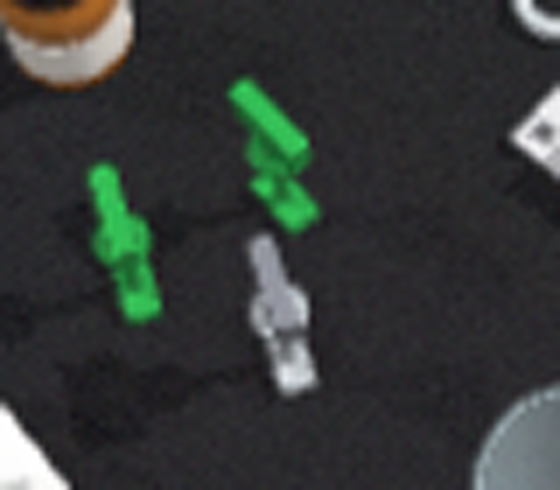

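View pics/d_st.png

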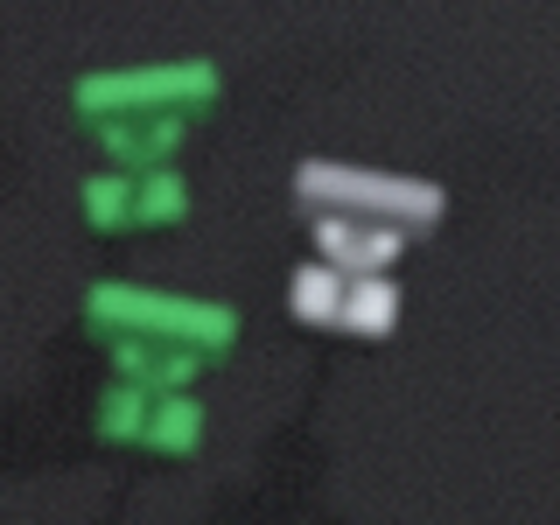

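```bash
cat > fit.py <<'E'
from h import *
from scipy.optimize import least_squares
a=pickle.load(open("scene0.pkl","rb"));b=pickle.load(open("side0.pkl","rb"))
c6=lambda u,v:((u+.5)/6-.5+280,(v+.5)/6-.5+180)
c5=lambda u,v:((u+.5)/5-.5+300,(v+.5)/5-.5+160)
C={'A':(.21,-.06),'B':(.21,.06),'C':(-.06,.06),'D':(-.06,-.06)}
obs=[(a,'A',c6(108,415)),(a,'B',c6(275,543)),(a,'C',c6(557,218)),(b,'D',c5(93,133)),(b,'A',c5(250,508)),(b,'B',c5(460,450))]
def T(p,q,z):
    c,s=np.cos(p[2]),np.sin(p[2]);return np.array([p[0]+c*q[0]-s*q[1],p[1]+s*q[0]+c*q[1],z])
def res(p):return np.concatenate([proj(s,T(p,C[k],.008))-uv for s,k,uv in obs])
if __name__=="__main__":
    r=least_squares(res,[.59,.09,-1.57]);print(r.x,np.degrees(r.x[2]),np.round(r.fun.reshape(-1,2),2))
    for cam in(a,b):
        o=[x for x in obs if x[0] is cam]
        rr=least_squares(lambda p:np.concatenate([proj(s,T(p,C[k],.008))-uv for s,k,uv in o]),r.x);print(rr.x,np.abs(rr.fun).max())
    p=r.x
    for n,s in(("s",a),("d",b)):
        f=6 if n=="s" else 5;box=(280,400,180,280) if n=="s" else(300,420,160,270)
        im=cv2.resize(s["frame"][box[2]:box[3],box[0]:box[1]],None,fx=f,fy=f,interpolation=cv2.INTER_CUBIC)
        def line(pts,z,col,closed=True):
            q=np.array([((proj(s,T(p,x,z))+.5-[box[0],box[2]])*f-.5) for x in pts])
            cv2.polylines(im,[q.round().astype(np.int32)],closed,col,1)
        line([C[k] for k in"ABCD"],.008,(0,0,255))
        line([(.048,-.027),(.2,-.027),(.2,.027),(.048,.027)],.028,(0,255,0))
        line([(.07,-.0095),(.19,-.0095),(.19,.0095),(.07,.0095)],.028,(255,0,0))
        th=np.linspace(0,2*np.pi,60);line([(.044*np.cos(t),.044*np.sin(t)) for t in th],.064,(0,255,255))
        line([(.044*np.cos(t),.044*np.sin(t)) for t in th],.05,(0,128,255))
        cv2.imwrite(f"pics/ov_{n}.png",im)
E
python3 fit.py
```

```text
[ 0.58825458  0.09293517 -1.47299576] -84.39644037610366 [[ 0.22  0.34]
 [ 0.06 -0.25]
 [ 0.27  0.02]
 [ 0.2   0.79]
 [-0.13 -0.18]
 [-0.35 -0.03]]
[ 0.58775227  0.09259623 -1.47315096] 0.30081303741508236
[ 0.58860187  0.09331978 -1.47261259] 0.6811038367394815
```

Run:
```python
import cv2,numpy as np
A=cv2.imread("pics/ov_s.png");B=cv2.imread("pics/ov_d.png")
cv2.imwrite("pics/ov_s2.png",A)
```

```text
(no output)
```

View pics/ov_s.png

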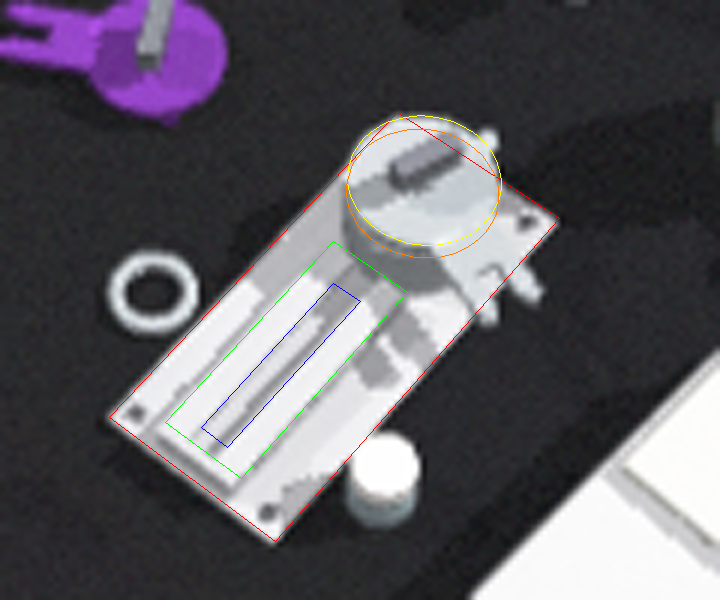

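View pics/ov_d.png

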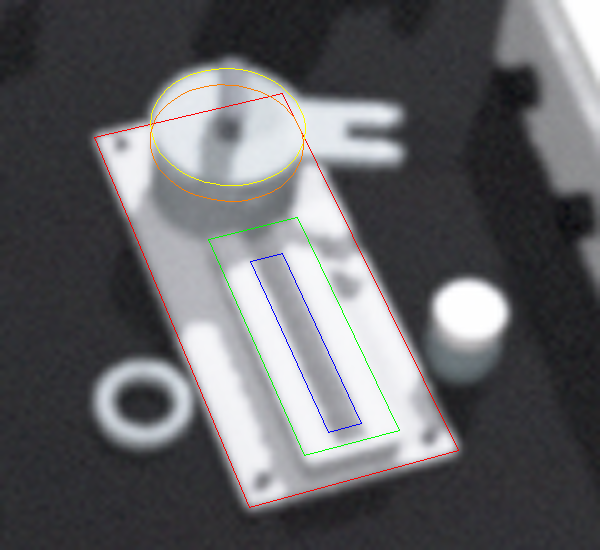

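Run:
```python
from h import *
from scipy.spatial.transform import Rotation as R
from plant import ctrl
o=ctrl.get_obs()
r=R.from_euler('xyz',o['orientation'],degrees=True).as_matrix();print(np.round(r,3))
w=pickle.load(open("wrist0.pkl","rb"));E=w["extrinsics"]
print("cam in tool",np.round(r.T@(E[:3,3]-o['tool_pos']),4));print(np.round(r.T@E[:3,:3],3))
a=pickle.load(open("scene0.pkl","rb"));b=pickle.load(open("side0.pkl","rb"))
A=cloud(a);B=cloud(b)
for n,W,uv in[("bottlecap",A,(419,176)),("beakerrim",A,(307,292)),("jar",A,(233,224)),("rstud",A,(378,162)),("cup",A,(343,141)),("rack",A,(224,305)),("wj",A,(344,257)),("bottlecapS",B,(365,107)),("rstudS",B,(311,132)),("g1",A,(265,248)),("g2",A,(241,260)),("g1s",B,(341,282)),("g2s",B,(343,314)),("stud",B,(373,297)),("beakS",B,(440,262)),("boxr",A,(410,240)),("boxl",A,(425,125)),("centri",A,(480,165))]:
    print(n,np.round(W[uv[1],uv[0]],3))
```

```text
[[-0.     0.896 -0.444]
 [-0.001 -0.444 -0.896]
 [-1.     0.     0.001]]
cam in tool [-0.1981  0.0666  0.0009]
[[-0.     0.246 -0.969]
 [-0.     0.969  0.246]
 [ 1.     0.    -0.   ]]
bottlecap [0.699 0.299 0.166]
beakerrim [ 0.7   -0.225  0.076]
jar [ 0.364 -0.237  0.091]
rstud [0.533 0.299 0.094]
cup [0.338 0.329 0.028]
rack [ 0.547 -0.427  0.057]
wj [ 0.691 -0.049  0.048]
bottlecapS [0.691 0.284 0.173]
rstudS [0.53  0.294 0.094]
g1 [ 0.504 -0.221  0.09 ]
g2 [ 0.483 -0.302  0.091]
g1s [ 0.497 -0.221  0.091]
g2s [ 0.482 -0.301  0.091]
stud [ 0.559 -0.275  0.094]
beakS [ 0.749 -0.214  0.085]
boxr [0.814 0.125 0.097]
boxl [0.535 0.584 0.076]
centri [0.825 0.444 0.207]
```

{"method": "servo_tool", "body": {
  "motion": [
    {"offset": [-0.011, 0, 0], "roll": -10.7, "claw": 1},
    {"offset": [-0.011, 0, 0], "roll": -10.7, "claw": 1},
    {"offset": [-0.011, 0, 0], "roll": -10.7, "claw": 1},
    {"offset": [0, 0.015, 0.055], "roll": 0, "claw": 1},
    {"offset": [0, 0.015, 0.055], "roll": 0, "claw": 1},
    {"offset": [0, 0.015, 0.055], "roll": 0, "claw": 1},
    {"offset": [0, 0.015, 0.055], "roll": 0, "claw": 1},
    {"offset": [0, 0.015, 0.055], "roll": 0, "claw": 1},
    {"offset": [0, 0.015, 0.055], "roll": 0, "claw": 1},
    {"offset": [0, 0.015, 0.055], "roll": 0, "claw": 1},
    {"offset": [0, 0.015, 0.055], "roll": 0, "claw": 1},
    {"offset": [0, 0.015, 0.055], "roll": 0, "claw": 1}
  ]
}}

```text
clock: 1.65
tool_pos: [0.4837, 0.1241, 0.2208]
orientation: [127.3, 90.0, 43.1]
force: [0.9, 0.2, 1.2]
opening: 0.0877
```

{"method": "servo_tool", "body": {
  "motion": [
    {"offset": [0, 0.01, 0.05], "roll": 0, "claw": 1},
    {"offset": [0, 0.005, 0.04], "roll": 0, "claw": 1},
    {"offset": [0, 0, 0.03], "roll": 0, "claw": 1},
    {"offset": [0, 0, 0], "roll": 0, "claw": 1},
    {"offset": [0, 0, 0], "roll": 0, "claw": 1}
  ]
}}

```text
clock: 2.28
tool_pos: [0.5104, 0.0081, 0.2205]
orientation: [-129.1, 90.0, 146.6]
force: [-0.2, -0.5, -0.2]
opening: 0.0879
```

Run:
```python
from plant import ctrl
from h import *
s=ctrl.snapshot("wrist");cv2.imwrite("pics/w1.png",s["frame"]);pickle.dump(s,open("w1.pkl","wb"))
o=ctrl.get_obs();print({k:np.round(o[k],3) for k in o})
```

```text
{'clock': np.float64(2.325), 'joint_pos': array([ 2.3011e+01,  3.6760e+00, -1.6725e+01, -1.0000e-02, -6.9603e+01,
        7.2760e+01]), 'qvel': array([ 0.649, -0.039,  0.111,  0.033,  0.047,  0.052]), 'tau': array([-5.2100e-01, -3.4561e+01,  2.9256e+01,  6.8940e+00,  7.6000e-02,
        2.0000e-03]), 'tool_pos': array([0.51 , 0.008, 0.221]), 'orientation': array([-137.663,   89.99 ,  138.104]), 'force': array([-0.309, -0.091,  0.198]), 'moment': array([-0.041, -0.024, -0.036]), 'opening': np.float64(0.088)}
```

View pics/w1.png

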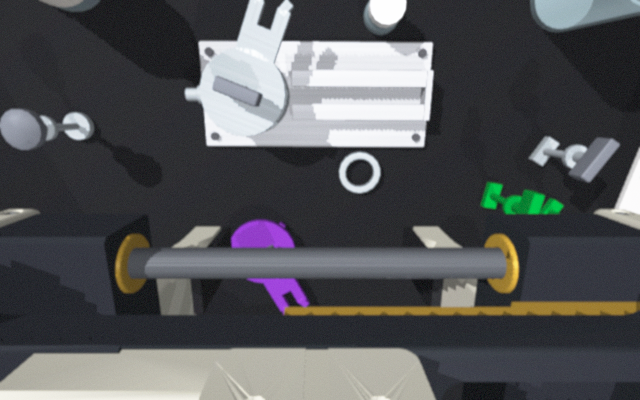

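The wrist view shows the whole fixture (plate corners around (199,42), (433,42), (425,147) and (207,146)), the lid grip at (237,92), and the stud at (575,160). I'll zoom in to measure.

Run:
```python
from h import *
s=pickle.load(open("w1.pkl","rb"))
crop(s,185,325,0,150,5,"pics/w1a.png");crop(s,300,450,20,170,5,"pics/w1b.png");crop(s,480,640,120,220,5,"pics/w1c.png")
W=cloud(s)
for uv in[(240,80),(237,92),(260,30),(350,78),(350,110),(360,92),(595,160),(300,60)]:print(uv,np.round(W[uv[1],uv[0]],4))
```

```text
(240, 80) [0.5994 0.0943 0.0651]
(237, 92) [0.5865 0.09   0.0941]
(260, 30) [0.6481 0.0767 0.0646]
(350, 78) [ 0.6162 -0.0202  0.0286]
(350, 110) [ 0.5817 -0.0244  0.0295]
(360, 92) [ 0.6039 -0.0358  0.008 ]
(595, 160) [ 0.5571 -0.2692  0.09  ]
(300, 60) [0.632  0.0384 0.01  ]
```

View pics/w1a.png

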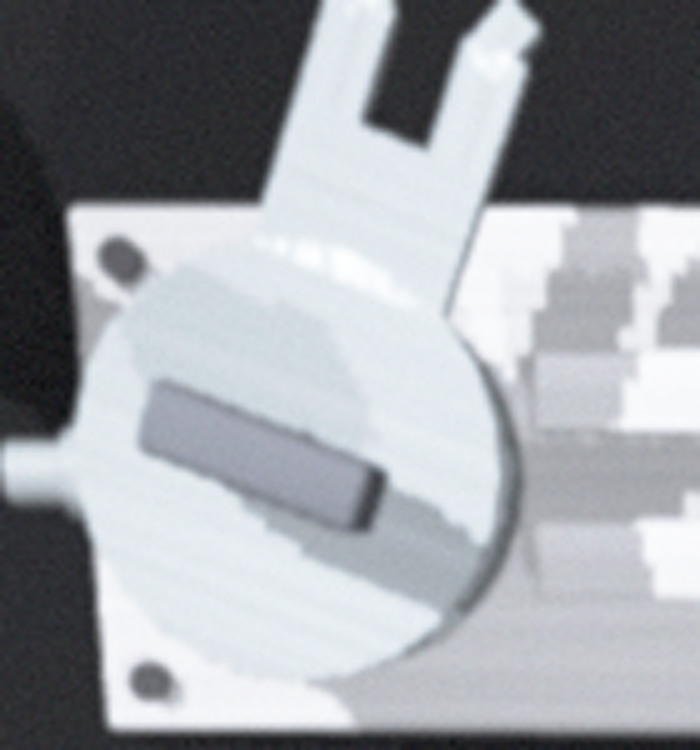

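View pics/w1b.png

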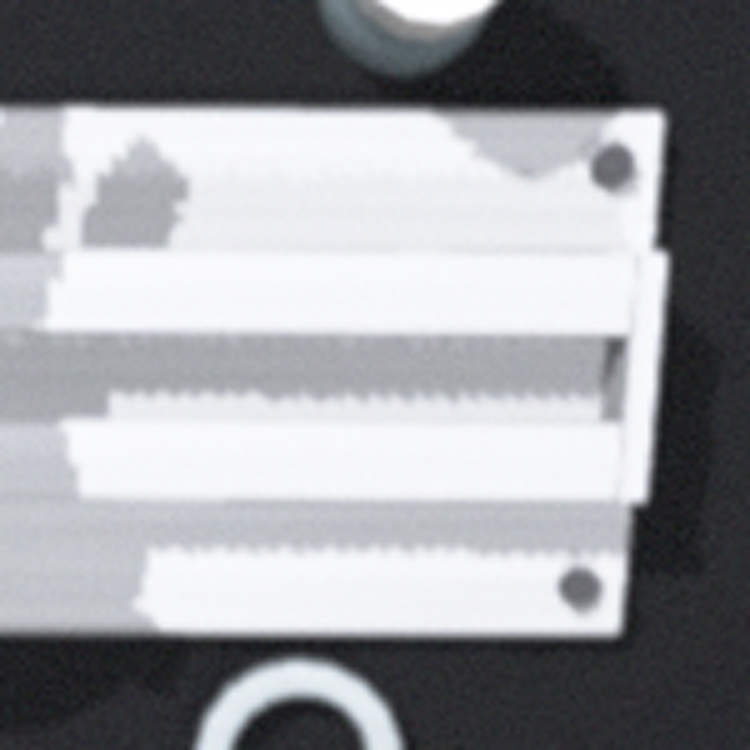

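View pics/w1c.png

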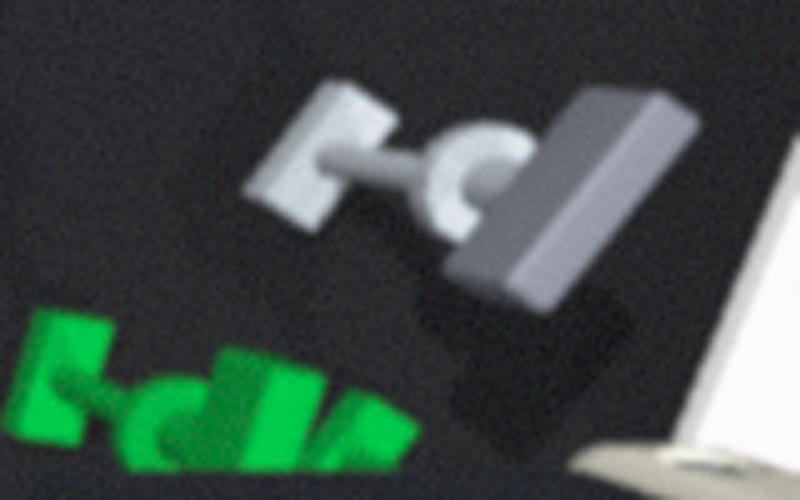

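```bash
cat > fit2.py <<'E'
from h import *
from scipy.optimize import least_squares
s=pickle.load(open("w1.pkl","rb"))
ca=lambda u,v:np.array([(u+.5)/5-.5+185,(v+.5)/5-.5])
cb=lambda u,v:np.array([(u+.5)/5-.5+300,(v+.5)/5-.5+20])
cc=lambda u,v:np.array([(u+.5)/5-.5+480,(v+.5)/5-.5+120])
def T(p,q,z):
    c,n=np.cos(p[2]),np.sin(p[2]);return np.array([p[0]+c*q[0]-n*q[1],p[1]+n*q[0]+c*q[1],z])
def fit(o,x0):
    r=least_squares(lambda p:np.concatenate([proj(s,T(p,q,z))-uv for q,z,uv in o]),x0)
    print(np.round(r.x,4),np.round(np.degrees(r.x[2]),2));print(np.round(r.fun.reshape(-1,2),1).tolist());return r.x
F=fit([((-.06,.06),.008,ca(68,203)),((-.06,-.06),.008,ca(108,730)),((.21,.06),.008,cb(668,110)),((.21,-.06),.008,cb(622,635)),((.2,.027),.028,cb(668,255)),((.2,-.027),.028,cb(648,500))],[.588,.093,-1.473])
L=fit([((.007,.022),.094,ca(160,380)),((.007,-.022),.094,ca(367,462)),((-.007,-.022),.094,ca(345,528)),((-.007,.022),.094,ca(140,445))],[.588,.093,-.3])
# disc outline centre: compare with overlay
S=fit([((.023,-.006),.090,cc(655,92)),((.023,.006),.090,cc(702,125)),((-.023,.006),.090,cc(548,312)),((-.023,-.006),.090,cc(508,275)),((.016,.008),.0,cc(335,82))][:4],[.557,-.27,.5])
im=cv2.resize(s["frame"],None,fx=3,fy=3,interpolation=cv2.INTER_CUBIC)
def line(p,pts,z,col):
    q=np.array([(proj(s,T(p,x,z))+.5)*3-.5 for x in pts]);cv2.polylines(im,[q.round().astype(np.int32)],True,col,1)
rect=lambda a,b,c,d:[(a,c),(b,c),(b,d),(a,d)]
line(F,rect(-.06,.21,-.06,.06),.008,(0,0,255));line(F,rect(.048,.2,-.027,.027),.028,(0,160,0));line(F,rect(.06,.19,-.0095,.0095),.028,(255,0,0))
th=np.linspace(0,2*np.pi,60);cir=lambda r:[(r*np.cos(t),r*np.sin(t)) for t in th]
line(F,cir(.044),.064,(0,200,255))
line(L,rect(-.007,.007,-.022,.022),.094,(0,0,255));line(L,rect(.03,.097,-.02,.02),.064,(0,0,255));line(L,rect(.066,.097,-.00725,.00725),.064,(0,0,255))
line(S,rect(-.023,.023,-.006,.006),.09,(0,0,255));line(S,rect(-.016,.016,-.008,.008),.008,(0,0,255));line(S,cir(.013),.059,(0,0,255))
cv2.imwrite("pics/w1o1.png",im[0:480,540:1320]);cv2.imwrite("pics/w1o2.png",im[330:630,1400:1920])
E
python3 fit2.py
```

```text
[ 0.5879  0.089  -1.4771] -84.63
[[2.2, 0.1], [2.1, -0.3], [1.8, 0.2], [1.8, -0.1], [-3.7, -0.6], [-3.9, 0.0]]
[ 0.5877  0.0916 -0.2691] -15.42
[[-1.5, -1.4], [1.9, 0.0], [1.5, 1.2], [-1.8, 0.3]]
[ 0.5574 -0.2743 -0.4412] -25.28
[[10.1, 5.5], [-8.3, -7.4], [-9.4, -5.5], [7.5, 7.8]]
```

View pics/w1o1.png

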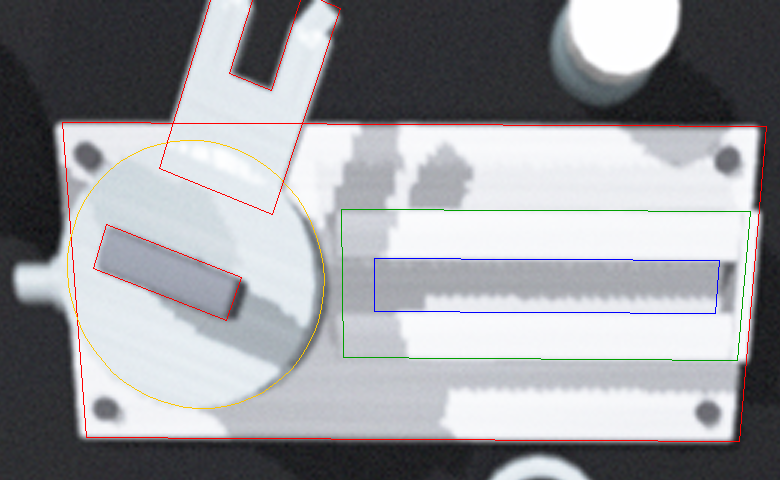

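View pics/w1o2.png

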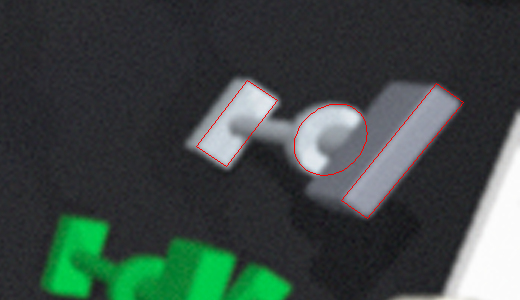

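```bash
cat > fit3.py <<'E'
from fit2 import *
print("----")
F=fit([((-.06,.06),.008,ca(68,203)),((-.06,-.06),.008,ca(108,730)),((.21,.06),.008,cb(668,110)),((.21,-.06),.008,cb(622,635))],[.588,.093,-1.473])
S=fit([((.023,.006),.090,cc(655,92)),((.023,-.006),.090,cc(702,125)),((-.023,-.006),.090,cc(548,312)),((-.023,.006),.090,cc(508,275))],[.557,-.27,-.5])
print("L in F",(T((0,0,-F[2]),(L[:2]-F[:2]),0))*1000,np.degrees(L[2]-F[2]))
import json;json.dump(dict(F=F.tolist(),L=L.tolist(),S=S.tolist()),open("est.json","w"))
# rail lateral check
for y,v in((.027,255),(.0095,332),(-.0095,420),(-.027,498)):
    p=proj(s,T(F,(.15,y),.028));print(y,np.round((p[1]-20+.5)*5-.5,1),v)
E
python3 fit3.py | sed -n '/----/,$p'
```

```text
----
[ 0.5876  0.0914 -1.4766] -84.6
[[0.2, 0.2], [0.2, -0.3], [-0.3, 0.1], [-0.0, -0.1]]
[ 0.5574 -0.2743 -0.4396] -25.19
[[1.1, -0.9], [0.7, -1.2], [-0.5, 0.4], [-1.4, 1.8]]
L in F [-0.22404753  0.16584313  0.        ] 69.18737343253996
0.027 250.7 255
0.0095 333.0 332
-0.0095 420.2 420
-0.027 498.7 498
```

{"method": "servo_tool", "body": {
  "motion": [
    {"offset": [0, 0.043, -0.038], "roll": 0, "claw": 1},
    {"offset": [0, 0.043, -0.038], "roll": 0, "claw": 1},
    {"offset": [0, 0, 0], "roll": -10.7, "claw": 1},
    {"offset": [0, 0, 0], "roll": -10.7, "claw": 1},
    {"offset": [0, 0, 0], "roll": -10.7, "claw": 1},
    {"offset": [0, 0, 0], "roll": -10.7, "claw": 1},
    {"offset": [0, 0, 0], "roll": -10.7, "claw": 1},
    {"offset": [0, 0, 0], "roll": -10.7, "claw": 1},
    {"offset": [0, 0, 0], "roll": -4.7, "claw": 1},
    {"offset": [0.04, 0, 0], "roll": 0, "claw": 0.2},
    {"offset": [0.04, 0, 0], "roll": 0, "claw": 0.0},
    {"offset": [0, 0, 0], "roll": 0, "claw": 0.0}
  ]
}}

```text
clock: 3.82
tool_pos: [0.5861, 0.0924, 0.1379]
orientation: [-143.0, 89.6, -158.3]
force: [-0.1, -0.5, 0.0]
opening: 0.0633
```

```bash
cat > st.py <<'E'
from plant import ctrl
import numpy as np,sys,json
from scipy.spatial.transform import Rotation as R
o=ctrl.get_obs();r=R.from_euler('xyz',o['orientation'],degrees=True).as_matrix()
print("t",round(float(o['clock']),2),"tcp",np.round(o['tool_pos'],4),"zang",round(np.degrees(np.arctan2(r[1,2],r[0,2])),2),"F",np.round(o['force'],1),"M",np.round(o['moment'],2),"op",round(float(o['opening']),4),"j6",o['joint_pos'][5].round(1))
if len(sys.argv)>2:
    t=np.array([float(x) for x in sys.argv[1:4]]);print("offset to target",np.round(r.T@(t-o['tool_pos']),4))
E
python3 st.py 0.5877 0.0915 0.069
```

```text
t 3.83 tcp [0.5861 0.0924 0.1379] zang -15.29 F [-0.1 -0.5  0. ] M [-0.1  -0.15  0.05] op 0.0633 j6 136.9
offset to target [ 0.0688 -0.0002  0.0021]
```

{"method": "servo_tool", "body": {
  "motion": [
    {"offset": [0.03, 0, 0.0015], "roll": 0, "claw": -0.2},
    {"offset": [0.027, 0, 0], "roll": 0, "claw": -0.2},
    {"offset": [0.01, 0, 0], "roll": 0, "claw": -0.2},
    {"offset": [0, 0, 0], "roll": 0, "claw": -0.2}
  ]
}}

```text
clock: 4.32
tool_pos: [0.5904, 0.0923, 0.0745]
orientation: [-0.0, 90.0, -15.3]
force: [0.7, -0.1, -0.1]
opening: 0.0354
```

```bash
python3 st.py 0.5877 0.0915 0.070;python3 - <<'E'
from plant import ctrl
from h import *
s=ctrl.snapshot("side");crop(s,290,430,110,260,5,"pics/d2.png")
E
```

```text
t 4.33 tcp [0.5904 0.0923 0.0745] zang -15.3 F [ 0.7 -0.1 -0.1] M [-0.05 -0.17  0.03] op 0.0354 j6 137.1
offset to target [ 0.0045 -0.0015 -0.0024]
```

View pics/d2.png

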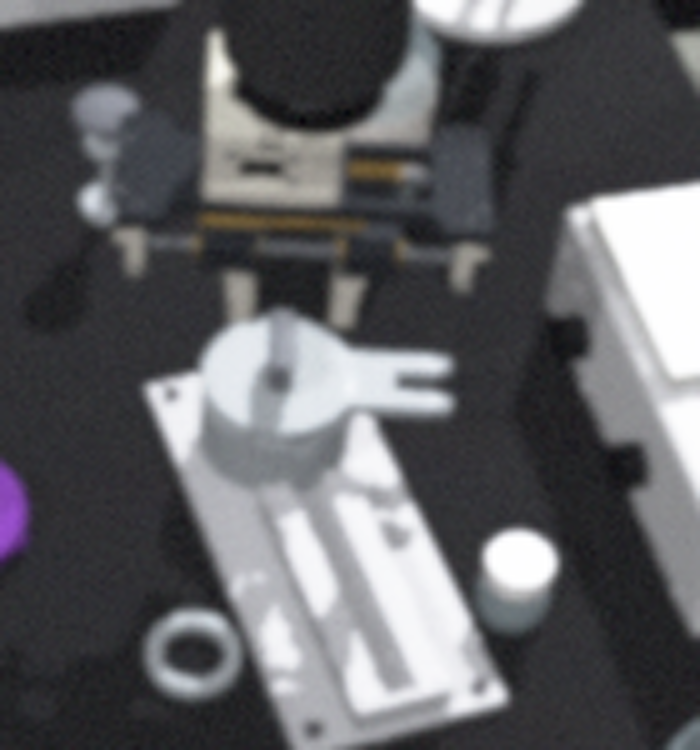

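Run:
```python
from plant import ctrl
from h import *
for n in("side","scene"):
    s=ctrl.snapshot(n);o=ctrl.get_obs()
    u,v=proj(s,o['tool_pos']);print(n,u,v,o['tool_pos'],o['clock'])
    im=s["frame"].copy();u0,v0=int(u)-70,int(v)-70;
    c=cv2.resize(im[v0:v0+120,u0:u0+140],None,fx=5,fy=5,interpolation=cv2.INTER_CUBIC);cv2.circle(c,(int((u-u0)*5),int((v-v0)*5)),5,(0,0,255),2);cv2.imwrite(f"pics/{n}3.png",c)
```

```text
side 346.3193513447029 182.03858248958394 [0.59091939 0.0923878  0.0752788 ] 4.425
scene 350.9504296331713 208.20984801217986 [0.59085974 0.0923309  0.0752778 ] 4.475
```

View pics/side3.png

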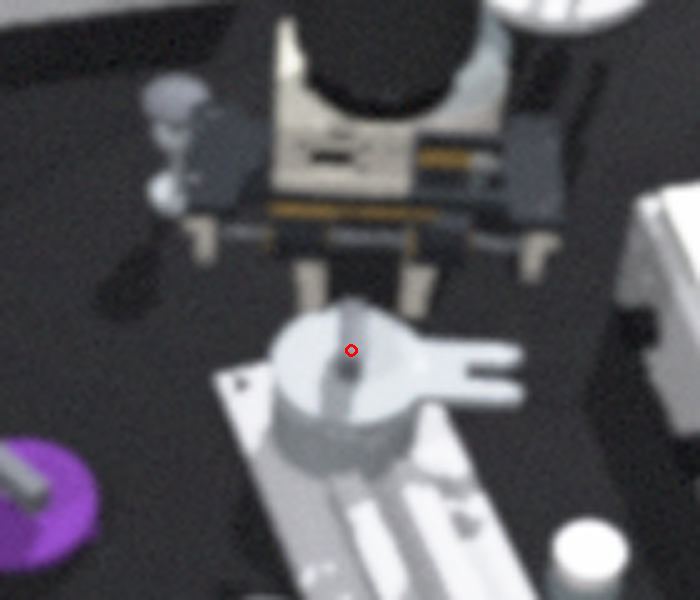

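View pics/scene3.png

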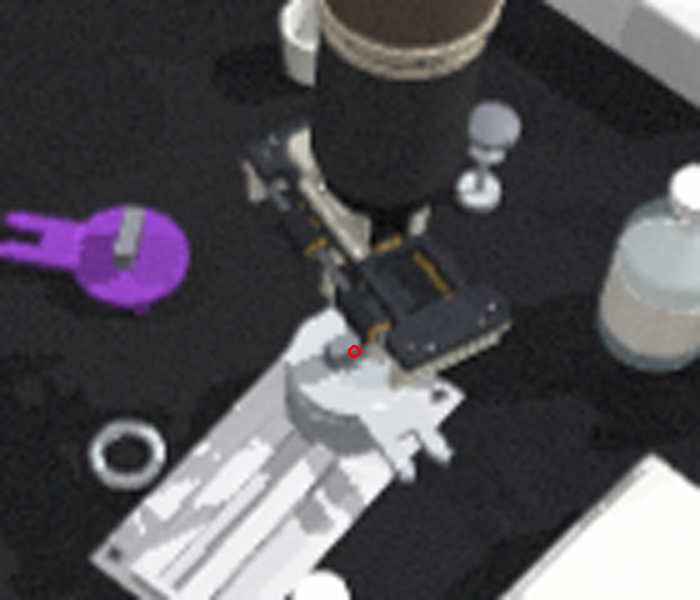

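Run:
```python
from plant import ctrl
from h import *
s=ctrl.snapshot("side");W=cloud(s);c=s["frame"].astype(int)
for v in range(150,190,3):
    print(v,[(u,*np.round(W[v,u]*1000).astype(int)) for u in (338,346,352,358,362)])
s=ctrl.snapshot("wrist");cv2.imwrite("pics/w3.png",s["frame"])
```

```text
150 [(338, np.int64(557), np.int64(78), np.int64(222)), (346, np.int64(576), np.int64(71), np.int64(224)), (352, np.int64(590), np.int64(68), np.int64(225)), (358, np.int64(605), np.int64(65), np.int64(225)), (362, np.int64(616), np.int64(65), np.int64(223))]
153 [(338, np.int64(557), np.int64(76), np.int64(212)), (346, np.int64(576), np.int64(71), np.int64(214)), (352, np.int64(591), np.int64(67), np.int64(215)), (358, np.int64(606), np.int64(63), np.int64(216)), (362, np.int64(615), np.int64(60), np.int64(217))]
156 [(338, np.int64(556), np.int64(73), np.int64(205)), (346, np.int64(637), np.int64(260), np.int64(4)), (352, np.int64(657), np.int64(259), np.int64(1)), (358, np.int64(612), np.int64(78), np.int64(189)), (362, np.int64(617), np.int64(61), np.int64(205))]
159 [(338, np.int64(553), np.int64(62), np.int64(206)), (346, np.int64(576), np.int64(66), np.int64(198)), (352, np.int64(591), np.int64(62), np.int64(198)), (358, np.int64(605), np.int64(58), np.int64(200)), (362, np.int64(613), np.int64(50), np.int64(205))]
162 [(338, np.int64(554), np.int64(64), np.int64(193)), (346, 
[... 1808 characters left out ...]
int64(584), np.int64(75), np.int64(92)), (352, np.int64(609), np.int64(94), np.int64(65)), (358, np.int64(627), np.int64(93), np.int64(62)), (362, np.int64(636), np.int64(88), np.int64(66))]
186 [(338, np.int64(566), np.int64(88), np.int64(69)), (346, np.int64(584), np.int64(70), np.int64(86)), (352, np.int64(607), np.int64(86), np.int64(62)), (358, np.int64(623), np.int64(81), np.int64(64)), (362, np.int64(633), np.int64(75), np.int64(69))]
189 [(338, np.int64(565), np.int64(84), np.int64(61)), (346, np.int64(586), np.int64(75), np.int64(66)), (352, np.int64(603), np.int64(72), np.int64(65)), (358, np.int64(620), np.int64(69), np.int64(65)), (362, np.int64(631), np.int64(68), np.int64(64))]
```

View pics/w3.png

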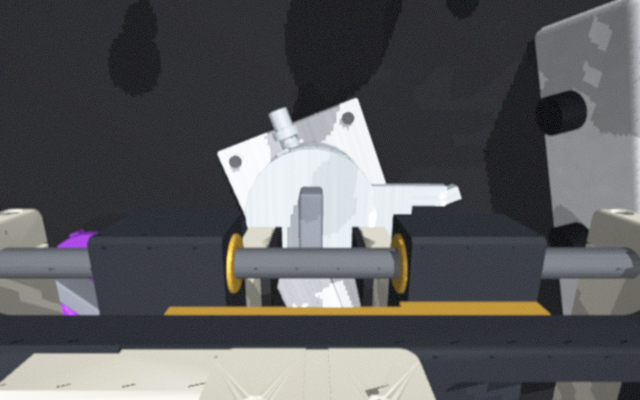

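The fingers look about 45 mm higher in the pictures than the reported TCP. A closing test will settle it: they should stop at 14 mm if they really straddle the bar.

{"method": "servo_tool", "body": {
  "motion": [
    {"offset": [0, 0, -0.0025], "roll": 0, "claw": -0.4},
    {"offset": [0, 0, 0], "roll": 0, "claw": -0.8},
    {"offset": [0, 0, 0], "roll": 0, "claw": -1},
    {"offset": [0, 0, 0], "roll": 0, "claw": -1}
  ]
}}

```text
clock: 5.08
tool_pos: [0.5875, 0.0925, 0.0736]
orientation: [-83.3, 90.0, -98.6]
force: [0.5, -0.1, -0.8]
opening: 0.003
```

```bash
python3 st.py 0.5877 0.0915 0.070;python3 - <<'E'
from plant import ctrl
from h import *
s=ctrl.snapshot("side");crop(s,290,430,110,260,5,"pics/d4.png")
E
```

```text
t 5.08 tcp [0.5875 0.0925 0.0736] zang -15.35 F [ 0.5 -0.1 -0.8] M [-0.09 -0.1  -0.03] op 0.003 j6 136.9
offset to target [ 0.0036 -0.0009  0.0005]
```

View pics/d4.png

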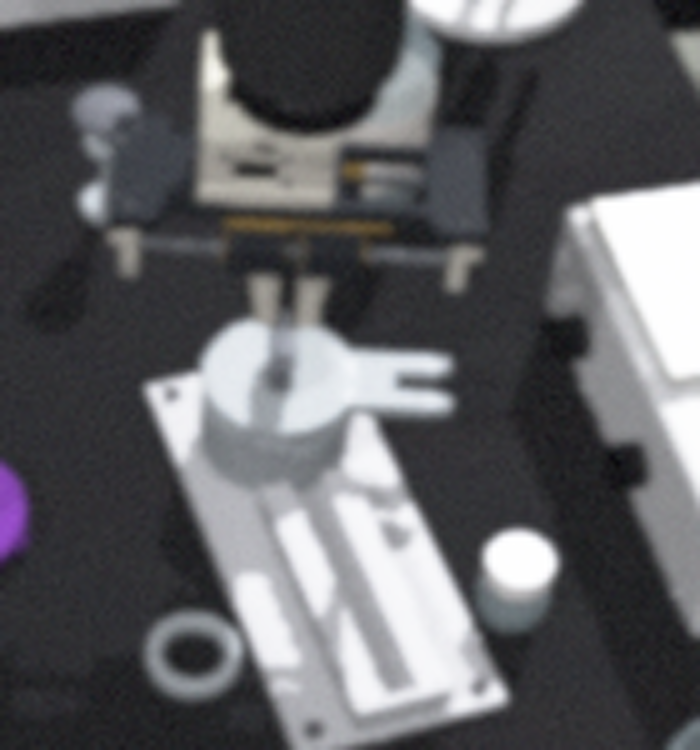

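Run:
```python
from plant import ctrl
from h import *
for n in("side","scene"):
    s=ctrl.snapshot(n);W=cloud(s)
    d=np.hypot(W[...,0]-.5877,W[...,1]-.0915)
    m=(d<.035)&(W[...,2]>.098)&(W[...,2]<.2)
    P=W[m];print(n,len(P));
    i=np.argsort(P[:,2])[:14];print(np.round(P[i]*1000).astype(int).tolist())
    h,_=np.histogram(P[:,2],np.arange(.09,.21,.01));print(h)
s=ctrl.snapshot("wrist");W=cloud(s);pickle.dump(s,open("w4.pkl","wb"))
cv2.imwrite("pics/w4.png",s["frame"])
for v in(230,240,260,280,300):print(v,[(u,*np.round(W[v,u]*1000).astype(int).tolist()) for u in(270,285,300,316,330,345,360)])
```

```text
side 154
[[586, 87, 112], [591, 84, 114], [601, 80, 116], [575, 100, 116], [578, 88, 116], [599, 83, 117], [598, 79, 118], [575, 87, 118], [602, 81, 118], [585, 84, 118], [591, 83, 119], [580, 85, 119], [582, 84, 119], [593, 82, 120]]
[ 0  0 14 25 34 37 25  2  2  2 13]
scene 58
[[587, 83, 113], [602, 86, 114], [600, 83, 115], [605, 97, 117], [599, 79, 118], [603, 74, 122], [595, 78, 122], [593, 79, 124], [606, 95, 127], [604, 82, 127], [593, 80, 129], [603, 78, 129], [601, 76, 130], [598, 78, 131]]
[ 0  0  5  7  6  1  0  0  0  6 33]
230 [(270, 587, 132, 198), (285, 591, 131, 198), (300, 594, 130, 197), (316, 588, 92, 96), (330, 597, 100, 122), (345, 604, 127, 197), (360, 608, 126, 198)]
240 [(270, 587, 131, 202), (285, 591, 130, 203), (300, 593, 127, 197), (316, 586, 86, 95), (330, 600, 125, 196), (345, 604, 126, 203), (360, 607, 126, 204)]
260 [(270, 586, 126, 203), (285, 589, 125, 202), (300, 592, 123, 199), (316, 596, 121, 197), (330, 599, 121, 200), (345, 603, 122, 203), (360, 606, 122, 204)]
280 [(270, 585, 122, 203), (285, 588, 120, 202), (300, 591, 118, 200), (316, 570, 27, 30), (330, 598, 117, 200), (345, 602, 118, 204), (360, 605, 117, 204)]
300 [(270, 583, 117, 203), (285, 587, 116, 203), (300, 589, 113, 201), (316, 561, -3, 9), (330, 595, 101, 184), (345, 600, 112, 203), (360, 604, 112, 204)]
```

View pics/w4.png

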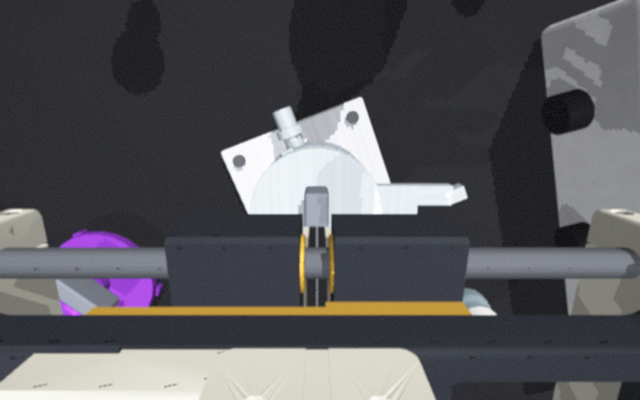

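Confirmed: the fingers shut completely, and the depth clouds put the tips near z = 0.113 while the reported TCP is 0.074. So the real tips are about 39 mm above the reported TCP. I'll open, descend further in small steps, and watch the force.

{"method": "servo_tool", "body": {
  "motion": [
    {"offset": [-0.005, 0, 0], "roll": 0, "claw": -0.1},
    {"offset": [0, 0, 0], "roll": 0, "claw": -0.1},
    {"offset": [0, 0, 0], "roll": 0, "claw": -0.1},
    {"offset": [0.015, 0, 0], "roll": 0, "claw": -0.1},
    {"offset": [0.012, 0, 0], "roll": 0, "claw": -0.1},
    {"offset": [0.008, 0, 0], "roll": 0, "claw": -0.1},
    {"offset": [0, 0, 0], "roll": 0, "claw": -0.1}
  ]
}}

```text
clock: 6.15
tool_pos: [0.5868, 0.0922, 0.0425]
orientation: [-137.7, 89.9, -153.1]
force: [-0.7, -0.4, 0.6]
opening: 0.0394
```

```bash
python3 st.py 0.5877 0.0915 0.070;python3 - <<'E'
from plant import ctrl
from h import *
s=ctrl.snapshot("side");crop(s,290,430,110,260,5,"pics/d5.png")
W=cloud(s);d=np.hypot(W[...,0]-.5877,W[...,1]-.0915);dz=(W[...,0]-.5877)*np.cos(-.2688)+(W[...,1]-.0915)*np.sin(-.2688)
m=(d<.05)&(abs(dz)>.012)&(W[...,2]>.071)&(W[...,2]<.2);P=W[m];i=np.argsort(P[:,2])[:14];print(np.round(P[i]*1000).astype(int).tolist())
E
```

```text
t 6.15 tcp [0.5868 0.0922 0.0425] zang -15.35 F [-0.7 -0.4  0.6] M [-0.06 -0.1  -0.  ] op 0.0394 j6 136.9
offset to target [-0.0275 -0.0005  0.001 ]
[[617, 76, 83], [566, 90, 84], [609, 77, 84], [564, 93, 85], [619, 73, 86], [566, 91, 87], [568, 89, 88], [616, 75, 89], [557, 91, 89], [554, 92, 89], [560, 90, 90], [608, 76, 90], [613, 74, 90], [619, 73, 91]]
```

View pics/d5.png

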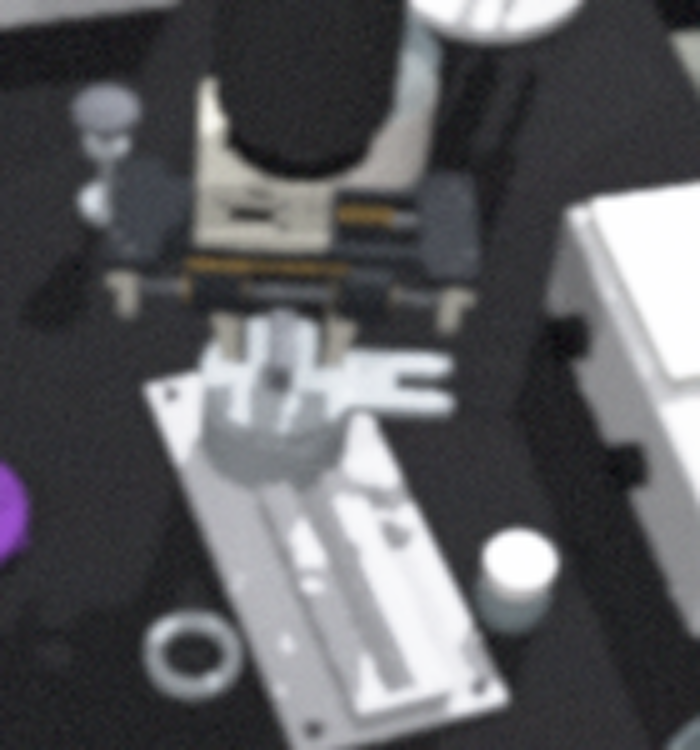

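{"method": "servo_tool", "body": {
  "motion": [
    {"offset": [0.008, 0, 0.0005], "roll": 0, "claw": -0.1},
    {"offset": [0.004, 0, 0], "roll": 0, "claw": -0.3},
    {"offset": [0, 0, 0], "roll": 0, "claw": -0.5},
    {"offset": [0, 0, 0], "roll": 0, "claw": -0.7},
    {"offset": [0, 0, 0], "roll": 0, "claw": -0.8},
    {"offset": [0, 0, 0], "roll": 0, "claw": -0.8}
  ]
}}

```text
clock: 6.95
tool_pos: [0.5878, 0.0924, 0.0318]
orientation: [127.7, 90.0, 112.4]
force: [0.2, 0.2, 0.6]
opening: 0.0138
```

```bash
python3 st.py 0.5877 0.0915 0.030
```

```text
t 6.95 tcp [0.5878 0.0924 0.0318] zang -15.35 F [0.2 0.2 0.6] M [ 0.06  0.3  -0.06] op 0.0138 j6 136.9
offset to target [ 0.0018 -0.0009  0.0001]
```

{"method": "servo_tool", "body": {
  "motion": [
    {"offset": [0, 0, 0], "roll": 5, "claw": -0.8},
    {"offset": [0, 0, 0], "roll": 8, "claw": -0.8},
    {"offset": [0, 0, 0], "roll": 8, "claw": -0.8}
  ]
}}

```text
clock: 7.32
tool_pos: [0.5881, 0.0925, 0.0318]
orientation: [46.6, 90.0, 10.0]
force: [0.6, -0.2, -0.5]
opening: 0.0138
```

```bash
python3 st.py 0.5877 0.0915 0.030
```

```text
t 7.33 tcp [0.5881 0.0925 0.0318] zang -36.59 F [ 0.6 -0.2 -0.5] M [-0.09 -0.11  0.04] op 0.0138 j6 115.7
offset to target [ 0.0018 -0.001   0.0002]
```

{"method": "servo_tool", "body": {
  "motion": [
    {"offset": [0, 0, 0], "roll": 8, "claw": -0.8},
    {"offset": [0, 0, 0], "roll": 8, "claw": -0.8},
    {"offset": [0, 0, 0], "roll": 8, "claw": -0.8},
    {"offset": [0, 0, 0], "roll": 8, "claw": -0.8},
    {"offset": [0, 0, 0], "roll": 4, "claw": -0.8},
    {"offset": [0, 0, 0], "roll": 2, "claw": -0.8},
    {"offset": [0, 0, 0], "roll": 1, "claw": -0.8},
    {"offset": [0, 0, 0], "roll": 0, "claw": -0.8}
  ]
}}

```text
clock: 8.32
tool_pos: [0.5881, 0.0924, 0.0318]
orientation: [86.5, 90.0, 11.2]
force: [0.3, 0.2, -0.0]
opening: 0.0137
```

```bash
python3 st.py 0.5877 0.0915 0.030;python3 - <<'E'
from plant import ctrl
from h import *
s=ctrl.snapshot("wrist");cv2.imwrite("pics/w6.png",s["frame"]);
s=ctrl.snapshot("side");crop(s,290,430,110,260,5,"pics/d6.png")
E
```

```text
t 8.32 tcp [0.5881 0.0924 0.0318] zang -75.31 F [ 0.3  0.2 -0. ] M [-0.05 -0.09  0.01] op 0.0137 j6 77.0
offset to target [ 0.0018 -0.0006  0.0008]
```

View pics/d6.png

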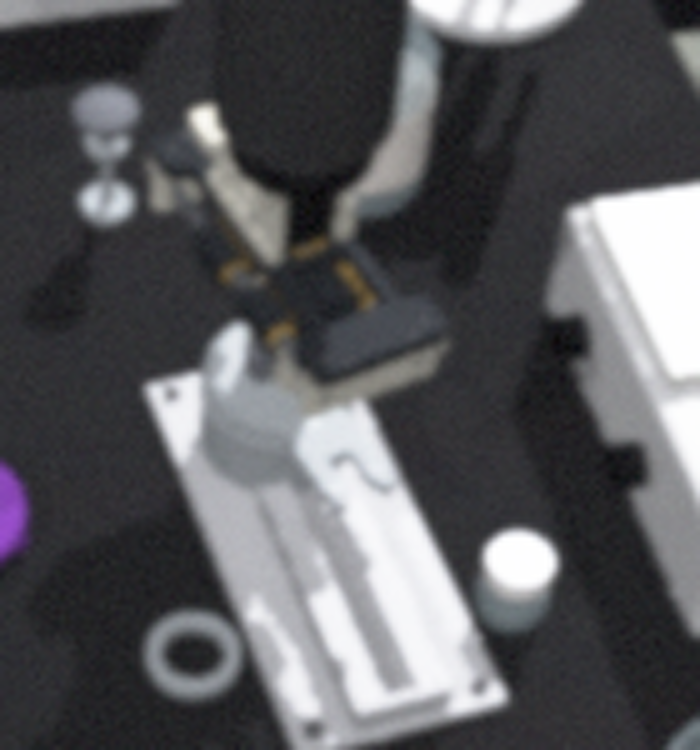

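View pics/w6.png

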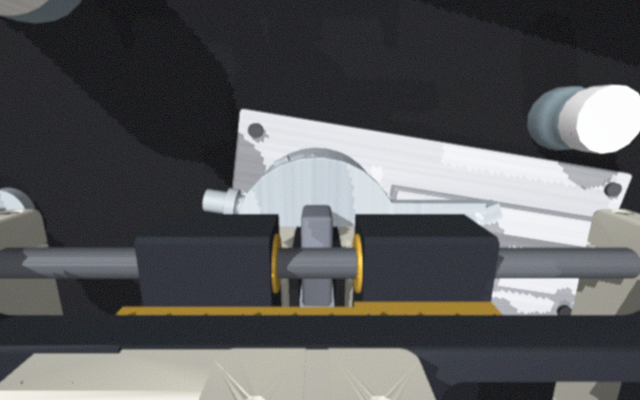

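{"method": "servo_tool", "body": {
  "motion": [
    {"offset": [0, 0, 0], "roll": 5, "claw": -0.8},
    {"offset": [0, 0, 0], "roll": 3.3, "claw": -0.8},
    {"offset": [0, 0, 0], "roll": 1, "claw": -0.8},
    {"offset": [0, 0, 0], "roll": 0, "claw": -0.8},
    {"offset": [0, 0, 0], "roll": 0, "claw": -0.6},
    {"offset": [0, 0, 0], "roll": 0, "claw": -0.6},
    {"offset": [0, 0, 0], "roll": 0, "claw": -0.6}
  ]
}}

```text
clock: 9.3
tool_pos: [0.5882, 0.0925, 0.032]
orientation: [102.0, 90.0, 17.3]
force: [0.9, -0.1, -0.1]
opening: 0.0175
```

```bash
python3 st.py;cat > lid.py <<'E'
from plant import ctrl
from h import *
import sys,json
n=sys.argv[1]
s=ctrl.snapshot("wrist");cv2.imwrite(f"pics/{n}w.png",s["frame"]);pickle.dump(s,open(f"{n}w.pkl","wb"));W=cloud(s)
F=json.load(open("est.json"))["F"];d=W[...,:2]-F[:2];c,t=np.cos(F[2]),np.sin(F[2]);fx=d[...,0]*c+d[...,1]*t;fy=-d[...,0]*t+d[...,1]*c
r=np.hypot(fx,fy)
m=(r<.04)&(r>.012)&(W[...,2]>.05)&(W[...,2]<.07);print("disc z",m.sum(),np.median(W[m][:,2]))
m=(r<.02)&(W[...,2]>.08)&(W[...,2]<.1);print("bar z",m.sum(),np.median(W[m][:,2]) if m.sum() else 0)
m=(r>.05)&(r<.09)&(abs(fy)<.02)&(W[...,2]>.045)&(W[...,2]<.07);print("lug z",m.sum(),np.median(W[m][:,2]) if m.sum() else 0)
m=(fx>.11)&(fx<.19)&(abs(fy)>.012)&(abs(fy)<.024);print("rail z",np.nanmedian(W[m][:,2]))
E
python3 lid.py a7
```

```text
t 9.3 tcp [0.5882 0.0925 0.032 ] zang -84.62 F [ 0.9 -0.1 -0.1] M [-0.02  0.    0.06] op 0.0175 j6 67.6
disc z 5701 0.05921653796218737
bar z 1991 0.08914765457260215
lug z 1057 0.05912770447735319
rail z 0.029141686860174237
```

View pics/a7w.png

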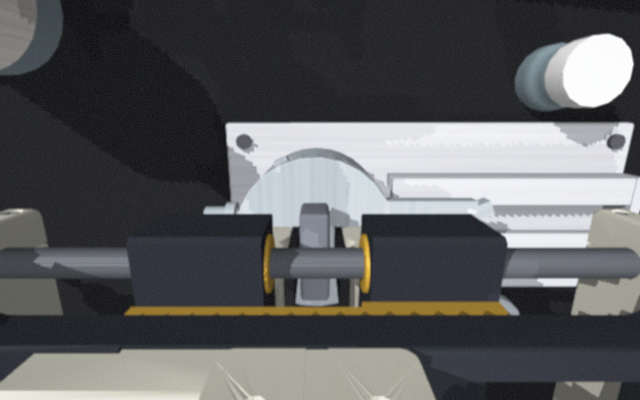

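The lid has dropped. Its disc top reads 59.2 mm, where 58 mm is expected and the rail reads 1.1 mm high in the same view. I'll lift off and go to the stud.

{"method": "servo_tool", "body": {
  "motion": [
    {"offset": [0, 0, 0], "roll": 0, "claw": -0.3},
    {"offset": [-0.01, 0, 0], "roll": 0, "claw": -0.2},
    {"offset": [-0.04, 0, 0], "roll": 0, "claw": -0.2},
    {"offset": [-0.05, 0, 0], "roll": 0, "claw": -0.2},
    {"offset": [0, -0.009, 0.051], "roll": 0, "claw": -0.2},
    {"offset": [0, -0.009, 0.052], "roll": 0, "claw": -0.2},
    {"offset": [0, -0.009, 0.052], "roll": 0, "claw": -0.2},
    {"offset": [0, -0.009, 0.052], "roll": 0, "claw": -0.2},
    {"offset": [0, -0.009, 0.052], "roll": 0, "claw": -0.2},
    {"offset": [0, -0.01, 0.052], "roll": 0, "claw": -0.2},
    {"offset": [0, -0.01, 0.051], "roll": 0, "claw": -0.2},
    {"offset": [0, 0, 0], "roll": 0, "claw": -0.2}
  ]
}}

```text
clock: 10.85
tool_pos: [0.5562, -0.2774, 0.1321]
orientation: [4.7, 90.0, -80.1]
force: [0.1, 0.1, -1.1]
opening: 0.0353
```

{"method": "servo_tool", "body": {
  "motion": [
    {"offset": [0, 0, 0], "roll": 10.2, "claw": -0.2},
    {"offset": [0, 0, 0], "roll": 10.2, "claw": -0.2},
    {"offset": [0, 0, 0], "roll": 10.2, "claw": -0.2},
    {"offset": [0, 0, 0], "roll": 0, "claw": -0.2}
  ]
}}

```text
clock: 11.35
tool_pos: [0.5573, -0.2736, 0.1323]
orientation: [105.9, 90.0, -9.3]
force: [0.4, -0.1, -0.5]
opening: 0.0347
```

```bash
python3 st.py 0.5574 -0.2743 0.027
python3 - <<'E'
from plant import ctrl
from h import *
for n in("wrist","side","scene"):
    s=ctrl.snapshot(n);cv2.imwrite(f"pics/{n}8.png",s["frame"])
    if n=="side":crop(s,270,430,170,320,5,"pics/side8.png")
    if n=="scene":crop(s,200,340,180,320,5,"pics/scene8.png")
E
```

```text
t 11.35 tcp [ 0.5573 -0.2736  0.1323] zang -115.14 F [ 0.4 -0.1 -0.5] M [-0.04 -0.    0.01] op 0.0347 j6 73.0
offset to target [0.1053 0.0004 0.0006]
```

View pics/wrist8.png

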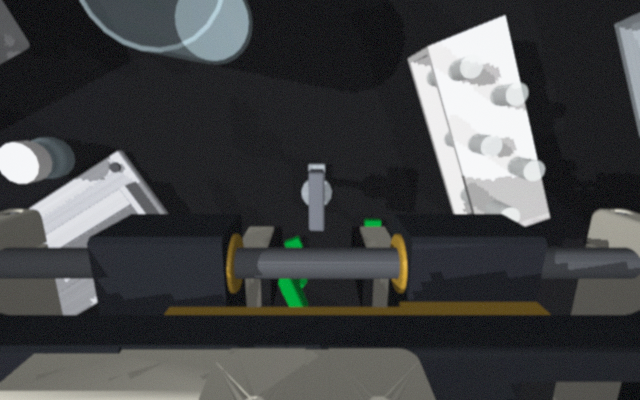

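View pics/side8.png

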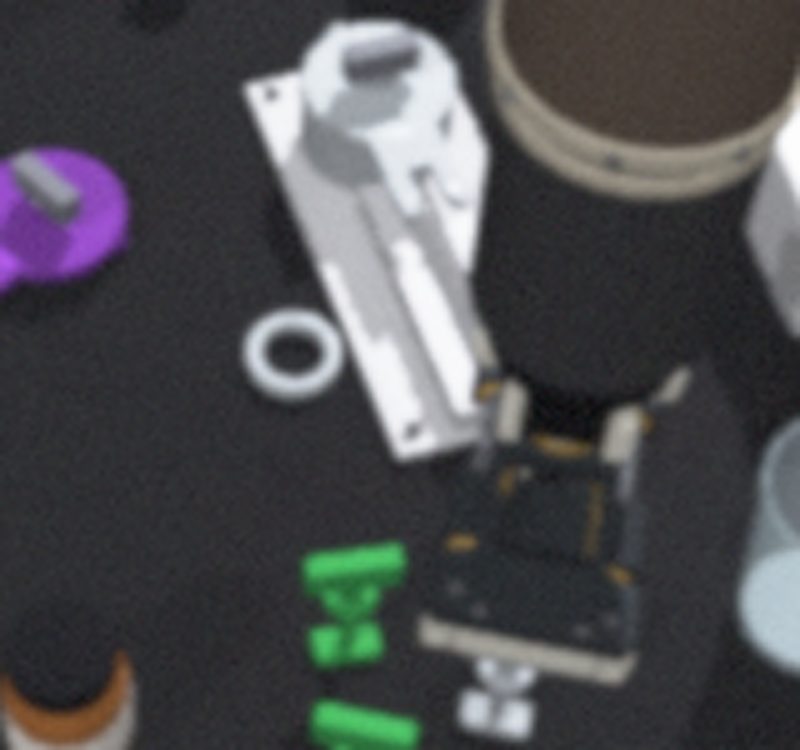

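View pics/scene8.png

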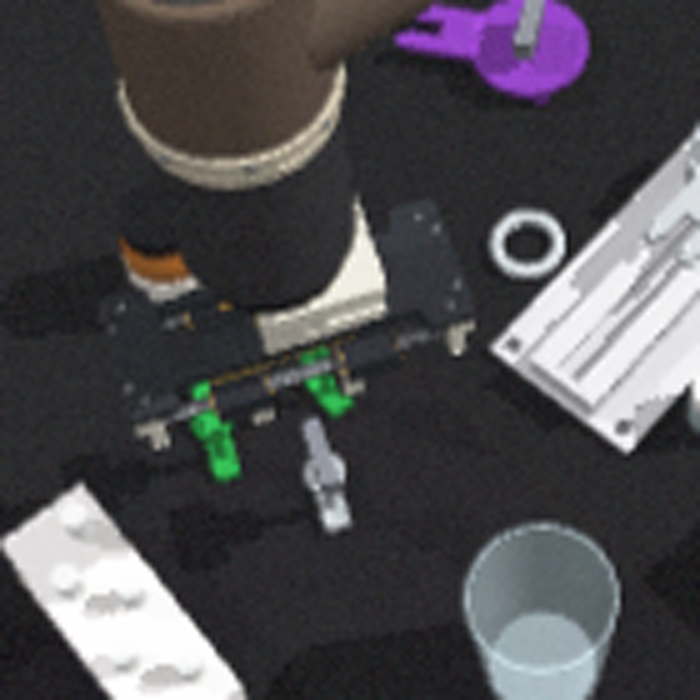

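{"method": "servo_tool", "body": {
  "motion": [
    {"offset": [0.04, 0, 0], "roll": 0, "claw": -0.2},
    {"offset": [0.035, 0, 0], "roll": 0, "claw": -0.2},
    {"offset": [0.02, 0, 0], "roll": 0, "claw": -0.2},
    {"offset": [0.01, 0, 0], "roll": 0, "claw": -0.2},
    {"offset": [0, 0, 0], "roll": 0, "claw": -0.2}
  ]
}}

```text
clock: 12.12
tool_pos: [0.5569, -0.274, 0.0264]
orientation: [-67.1, 90.0, 177.7]
force: [-0.6, 0.3, 0.8]
opening: 0.0348
```

```bash
python3 st.py 0.5574 -0.2743 0.027
python3 - <<'E'
from plant import ctrl
from h import *
for n in("side","scene"):
    s=ctrl.snapshot(n)
    if n=="side":crop(s,290,430,200,330,5,"pics/side9.png")
    if n=="scene":crop(s,200,340,180,320,5,"pics/scene9.png")
E
```

```text
t 12.12 tcp [ 0.5569 -0.274   0.0264] zang -115.18 F [-0.6  0.3  0.8] M [-0.03  0.   -0.04] op 0.0348 j6 73.0
offset to target [-0.0006  0.0006  0.    ]
```

View pics/scene9.png

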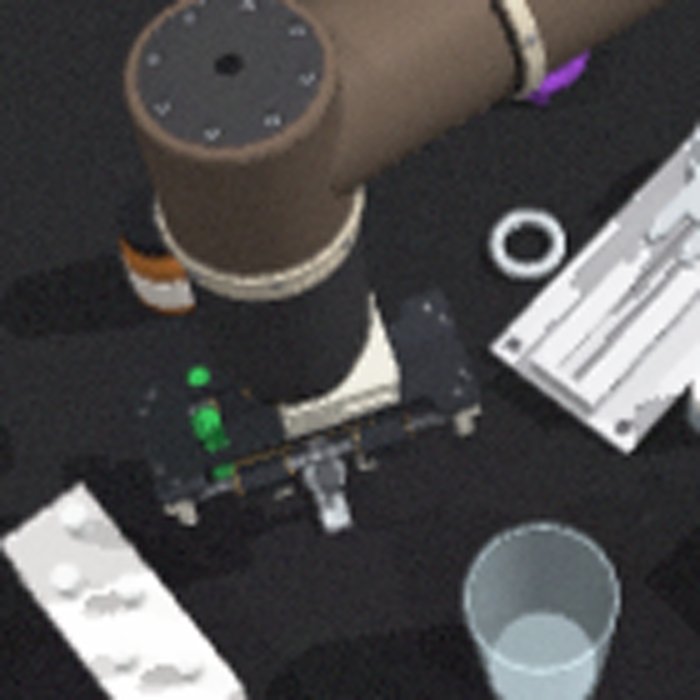

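{"method": "servo_tool", "body": {
  "motion": [
    {"offset": [0, 0, 0], "roll": 0, "claw": -0.5},
    {"offset": [0, 0, 0], "roll": 0, "claw": -0.8},
    {"offset": [0, 0, 0], "roll": 0, "claw": -0.9},
    {"offset": [0, 0, 0], "roll": 0, "claw": -0.9},
    {"offset": [-0.005, 0, 0], "roll": 0, "claw": -0.9},
    {"offset": [-0.02, 0, 0], "roll": 0, "claw": -0.9},
    {"offset": [-0.04, 0, 0], "roll": 0, "claw": -0.9},
    {"offset": [-0.02, 0, 0], "roll": 0, "claw": -0.9},
    {"offset": [0, 0, 0], "roll": 0, "claw": -0.9}
  ]
}}

```text
clock: 13.35
tool_pos: [0.5581, -0.2743, 0.1136]
orientation: [104.0, 89.8, -11.3]
force: [0.0, -1.4, -1.7]
opening: 0.0121
```

```bash
python3 st.py 0.601 -0.048 0.105
python3 - <<'E'
from plant import ctrl
from h import *
for n in("side","scene"):
    s=ctrl.snapshot(n)
    if n=="side":crop(s,290,430,200,330,5,"pics/side10.png")
    if n=="scene":crop(s,200,340,180,320,5,"pics/scene10.png")
E
```

```text
t 13.35 tcp [ 0.5581 -0.2743  0.1136] zang -115.24 F [ 0.  -1.4 -1.7] M [0.05 0.04 0.  ] op 0.0121 j6 73.0
offset to target [ 0.0086 -0.0578 -0.223 ]
```

View pics/scene10.png

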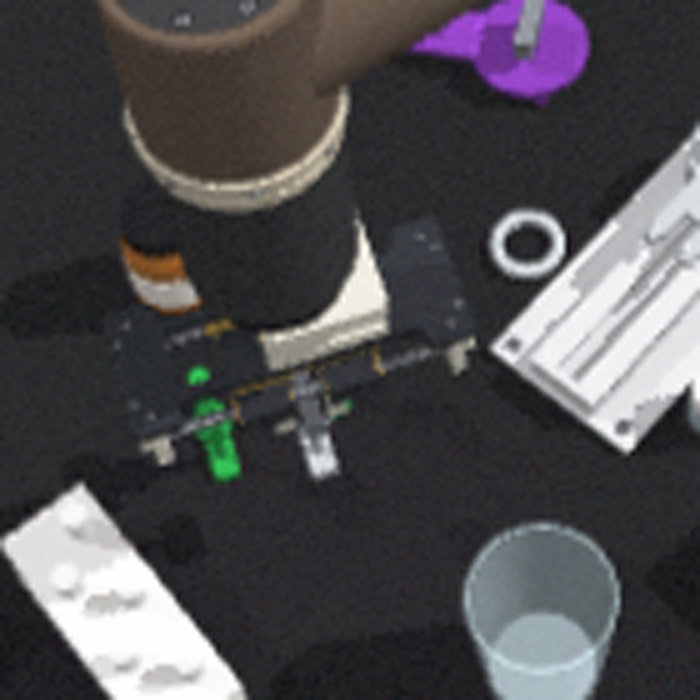

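View pics/side10.png

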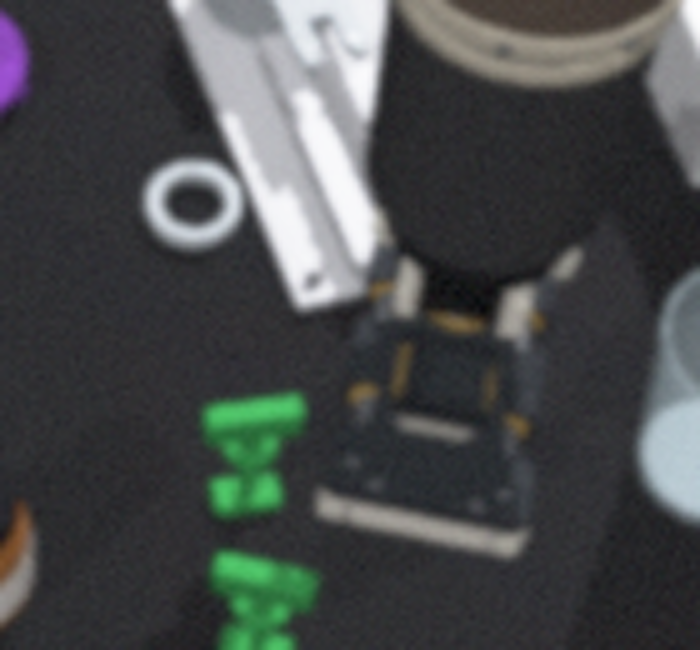

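{"method": "servo_tool", "body": {
  "motion": [
    {"offset": [0, 0, 0], "roll": 6, "claw": -0.9},
    {"offset": [0, 0, 0], "roll": 10, "claw": -0.9},
    {"offset": [0, 0, 0], "roll": 10, "claw": -0.9},
    {"offset": [0, 0, 0], "roll": 10, "claw": -0.9},
    {"offset": [0, 0, 0], "roll": 10, "claw": -0.9},
    {"offset": [0, 0, 0], "roll": 10, "claw": -0.9},
    {"offset": [0, 0, 0], "roll": 3.4, "claw": -0.9},
    {"offset": [0, -0.035, -0.01], "roll": 0, "claw": -0.9},
    {"offset": [0, -0.045, -0.014], "roll": 0, "claw": -0.9},
    {"offset": [0, -0.05, -0.014], "roll": 0, "claw": -0.9},
    {"offset": [0, -0.05, -0.014], "roll": 0, "claw": -0.9},
    {"offset": [0, -0.041, -0.012], "roll": 0, "claw": -0.9}
  ]
}}

```text
clock: 14.95
tool_pos: [0.5993, -0.0463, 0.1102]
orientation: [0.5, 89.9, -174.1]
force: [0.1, -0.1, -1.5]
opening: 0.0118
```

{"method": "servo_tool", "body": {
  "motion": [
    {"offset": [0.02, 0, 0], "roll": 0, "claw": -0.9},
    {"offset": [0, 0, 0], "roll": 0, "claw": -0.9}
  ]
}}

```text
clock: 15.2
tool_pos: [0.5979, -0.0478, 0.0889]
orientation: [2.0, 89.7, -172.6]
force: [-0.5, 0.4, -1.4]
opening: 0.012
```

```bash
python3 st.py 0.6008 -0.0480 0.065
python3 - <<'E'
from plant import ctrl
from h import *
for n in("side","scene"):
    s=ctrl.snapshot(n);pickle.dump(s,open(n+"11.pkl","wb"))
    if n=="side":crop(s,300,430,140,270,5,"pics/side11.png")
    if n=="scene":crop(s,270,410,170,290,5,"pics/scene11.png")
E
```

```text
t 15.2 tcp [ 0.5979 -0.0478  0.0889] zang -174.61 F [-0.5  0.4 -1.4] M [ 0.02 -0.05 -0.01] op 0.012 j6 -8.6
offset to target [ 0.0239  0.0005 -0.003 ]
```

View pics/side11.png

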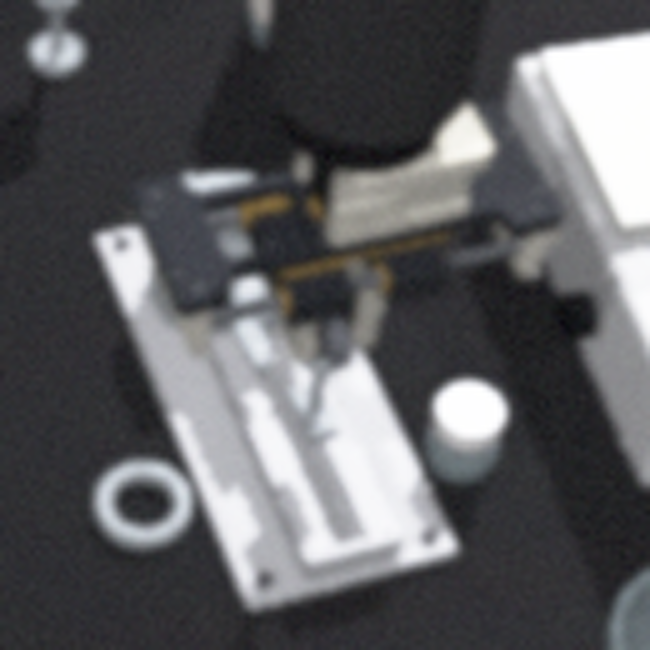

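View pics/scene11.png

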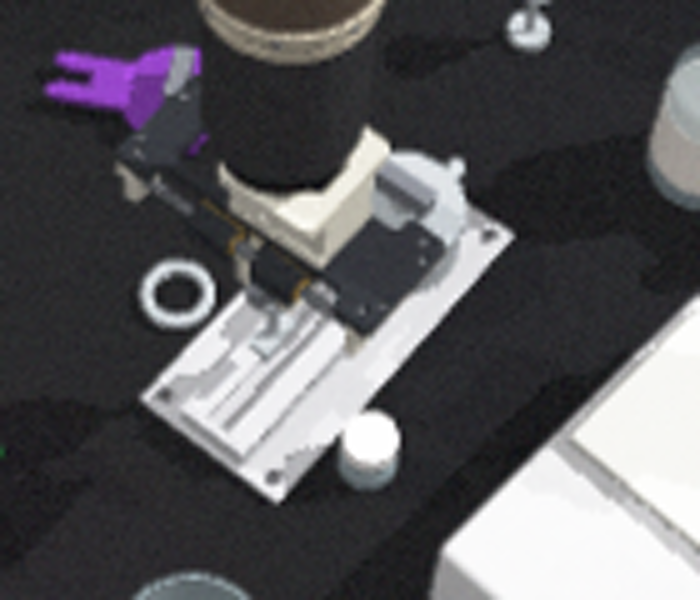

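{"method": "servo_tool", "body": {
  "motion": [
    {"offset": [0.012, 0, 0], "roll": 0, "claw": -0.9},
    {"offset": [0.012, 0, 0], "roll": 0, "claw": -0.9},
    {"offset": [0, 0, 0], "roll": 0, "claw": -0.9},
    {"offset": [0, 0, 0], "roll": 0, "claw": -0.9}
  ]
}}

```text
clock: 15.8
tool_pos: [0.6002, -0.0483, 0.0677]
orientation: [82.6, 90.0, -92.0]
force: [-0.2, 1.1, -1.0]
opening: 0.0119
```

```bash
cat > ov.py <<'E'
from plant import ctrl
from h import *
import json,sys
from scipy.spatial.transform import Rotation as R
n=sys.argv[1];F=json.load(open("est.json"))["F"]
def T(p,q,z):
    c,s=np.cos(p[2]),np.sin(p[2]);return np.array([p[0]+c*q[0]-s*q[1],p[1]+s*q[0]+c*q[1],z])
for cam,box,f in(("side",(310,410,160,260),7),("scene",(290,390,190,280),7)):
    o=ctrl.get_obs();s=ctrl.snapshot(cam);pickle.dump(s,open(n+cam+".pkl","wb"))
    r=R.from_euler('xyz',o['orientation'],degrees=True).as_matrix();yaw=np.arctan2(r[1,2],r[0,2])+np.pi/2
    p=(*o['tool_pos'][:2],yaw);b=o['tool_pos'][2]-.0264
    im=cv2.resize(s["frame"][box[2]:box[3],box[0]:box[1]],None,fx=f,fy=f,interpolation=cv2.INTER_CUBIC);cv2.imwrite(f"pics/{n}{cam}r.png",im)
    def line(p,pts,z,col):
        q=np.array([(proj(s,T(p,x,z))+.5-[box[0],box[2]])*f-.5 for x in pts]);cv2.polylines(im,[q.round().astype(np.int32)],True,col,1)
    rect=lambda a,b,c,d:[(a,c),(b,c),(b,d),(a,d)]
    line(F,rect(-.06,.21,-.06,.06),.008,(0,0,255));line(F,rect(.048,.2,-.027,.027),.028,(0,160,0));line(F,rect(.06,.194,-.0095,.0095),.028,(255,0,0))
    line(p,rect(-.016,.016,-.008,.008),b+.008,(255,0,255));line(p,rect(-.023,.023,-.006,.006),b+.09,(0,200,255))
    cv2.imwrite(f"pics/{n}{cam}.png",im)
    c,t=np.cos(F[2]),np.sin(F[2]);d=o['tool_pos'][:2]-F[:2];print("tcp in F",np.round([d[0]*c+d[1]*t,-d[0]*t+d[1]*c,b],4),"yaw rel",np.degrees(yaw-F[2]).round(2))
E
python3 st.py 0.6008 -0.0480 0.065;python3 ov.py b1
```

```text
t 15.8 tcp [ 0.6002 -0.0483  0.0677] zang -174.65 F [-0.2  1.1 -1. ] M [ 0.1  -0.07  0.01] op 0.0119 j6 -8.6
offset to target [ 0.0027 -0.0002 -0.0006]
tcp in F [ 0.1402 -0.0006  0.0413] yaw rel -0.04
tcp in F [ 0.1402 -0.0004  0.0415] yaw rel -0.04
```

View pics/b1side.png

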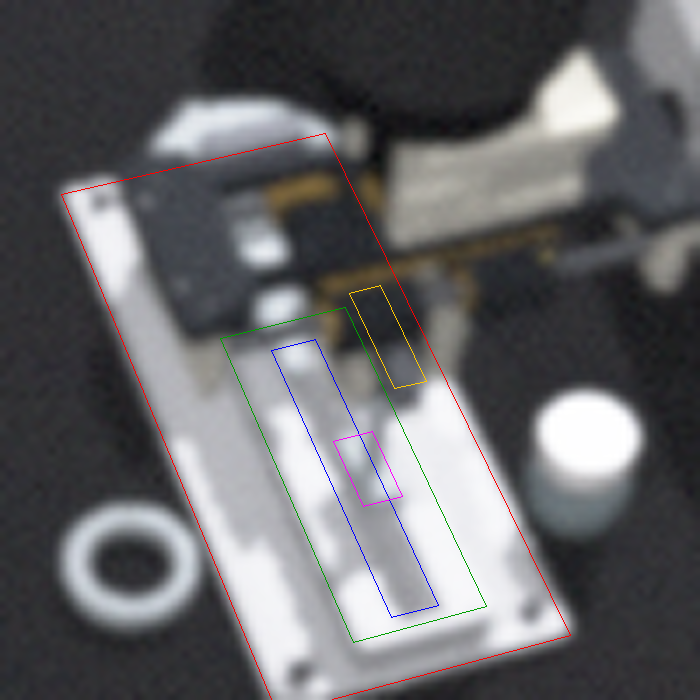

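View pics/b1scene.png

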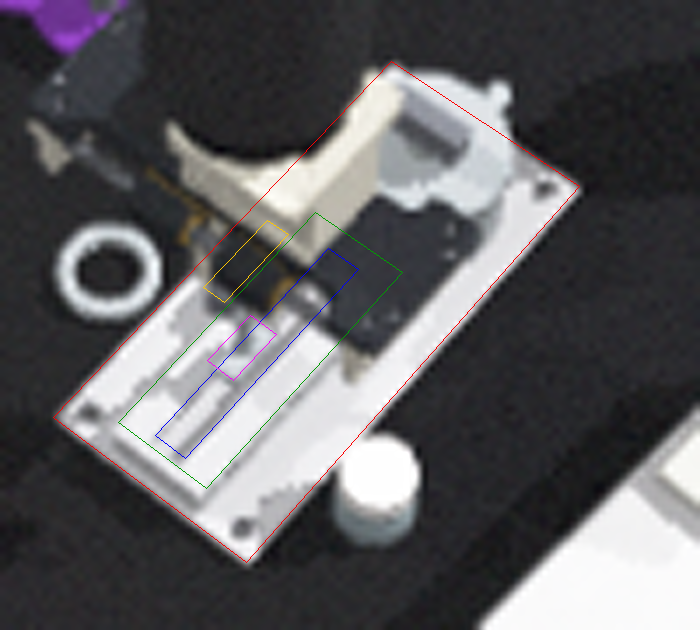

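{"method": "servo_tool", "body": {
  "motion": [
    {"offset": [0.006, 0, -0.0005], "roll": 0, "claw": -0.9},
    {"offset": [0.006, 0, 0], "roll": 0, "claw": -0.9},
    {"offset": [0.003, 0, 0], "roll": 0, "claw": -0.9},
    {"offset": [0.003, 0, 0], "roll": 0, "claw": -0.9}
  ]
}}

```text
clock: 16.4
tool_pos: [0.6005, -0.048, 0.0493]
orientation: [17.2, 90.0, -157.4]
force: [0.0, -0.4, -1.4]
opening: 0.012
```

```bash
python3 st.py 0.6008 -0.0480 0.0355;python3 ov.py b2
```

```text
t 16.4 tcp [ 0.6005 -0.048   0.0493] zang -174.64 F [ 0.  -0.4 -1.4] M [ 0.06 -0.02 -0.02] op 0.012 j6 -8.6
offset to target [ 0.0138 -0.     -0.0003]
tcp in F [ 0.14   -0.0002  0.0229] yaw rel -0.04
tcp in F [ 0.14   -0.0004  0.0226] yaw rel -0.04
```

View pics/b2sider.png

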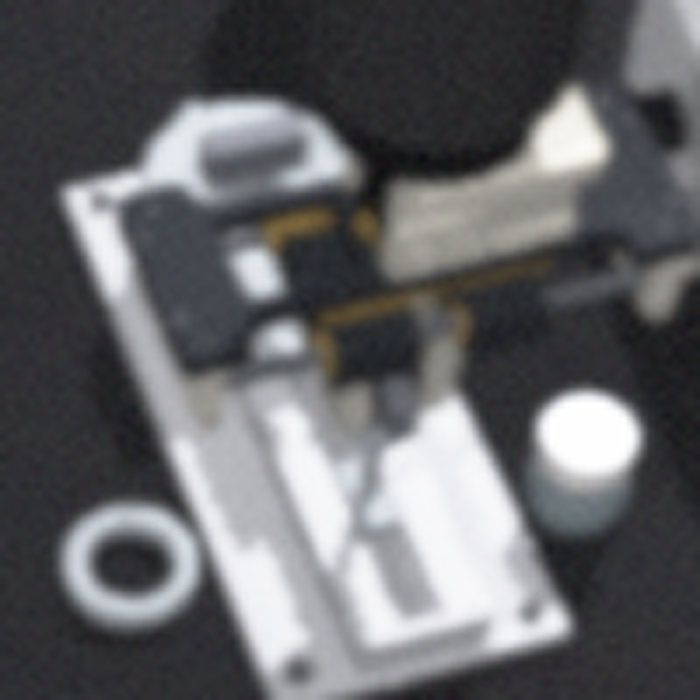

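View pics/b2scener.png

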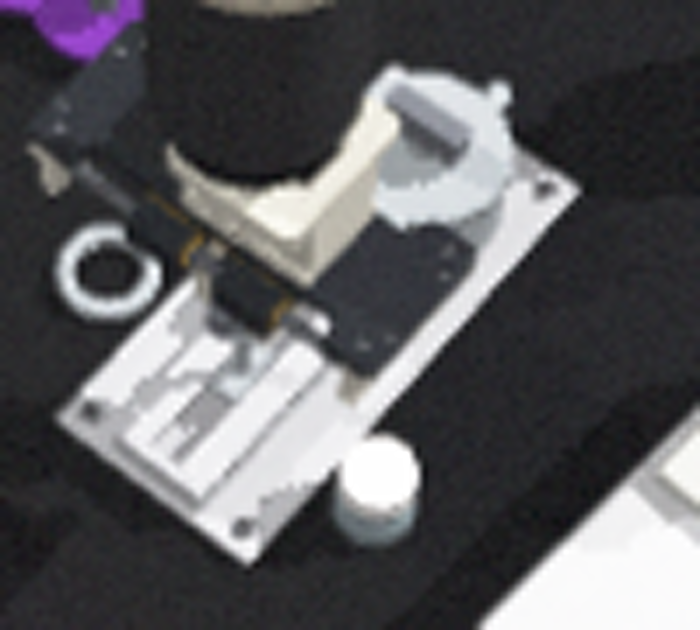

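{"method": "servo_tool", "body": {
  "motion": [
    {"offset": [0.004, 0, 0], "roll": 0, "claw": -0.9},
    {"offset": [0.004, 0, 0], "roll": 0, "claw": -0.9},
    {"offset": [0.003, 0, 0], "roll": 0, "claw": -0.9},
    {"offset": [0.0015, 0, 0], "roll": 0, "claw": -0.9},
    {"offset": [0, 0, 0], "roll": 0, "claw": -0.9},
    {"offset": [0, 0, 0], "roll": 0, "claw": -0.9}
  ]
}}

```text
clock: 17.25
tool_pos: [0.6007, -0.048, 0.0373]
orientation: [179.6, 90.0, 5.0]
force: [-0.6, -0.2, -0.4]
opening: 0.0116
```

```bash
python3 st.py 0.6008 -0.0480 0.0355;python3 ov.py b3
```

```text
t 17.25 tcp [ 0.6007 -0.048   0.0373] zang -174.64 F [-0.6 -0.2 -0.4] M [ 0.08 -0.01 -0.01] op 0.0116 j6 -8.6
offset to target [ 0.0018 -0.     -0.0001]
tcp in F [ 1.40e-01 -1.00e-04  1.09e-02] yaw rel -0.04
tcp in F [ 1.401e-01 -1.000e-04  1.090e-02] yaw rel -0.04
```

{"method": "servo_tool", "body": {
  "motion": [
    {"offset": [0.0012, 0, 0], "roll": 0, "claw": -0.9},
    {"offset": [0, 0, 0], "roll": 0, "claw": -0.9},
    {"offset": [0, -0.006, 0], "roll": 0, "claw": -0.9},
    {"offset": [0, -0.01, 0], "roll": 0, "claw": -0.9},
    {"offset": [0, -0.01, 0], "roll": 0, "claw": -0.9},
    {"offset": [0, -0.008, 0], "roll": 0, "claw": -0.9},
    {"offset": [0, 0, 0], "roll": 0, "claw": -0.9}
  ]
}}

```text
clock: 18.23
tool_pos: [0.5974, -0.0134, 0.036]
orientation: [171.7, 90.0, -2.9]
force: [-0.7, 0.6, -1.2]
opening: 0.0119
```

```bash
python3 st.py 0.5946 0.0187 0.0355;python3 ov.py b4
```

```text
t 18.23 tcp [ 0.5974 -0.0134  0.036 ] zang -174.57 F [-0.7  0.6 -1.2] M [ 0.08  0.02 -0.02] op 0.0119 j6 -12.0
offset to target [ 0.0005 -0.0322 -0.0002]
tcp in F [ 1.052e-01 -1.000e-04  9.600e-03] yaw rel 0.03
tcp in F [ 1.056e-01 -1.000e-04  9.600e-03] yaw rel 0.01
```

View pics/b4sider.png

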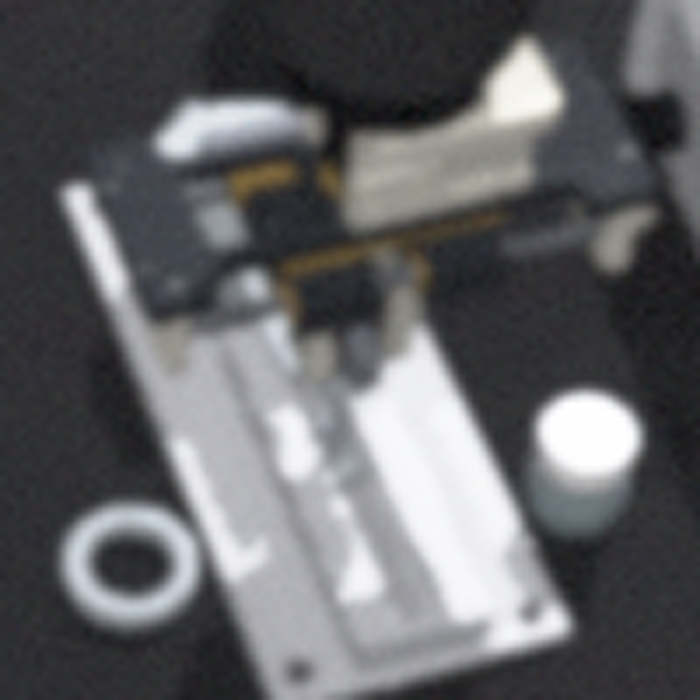

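View pics/b4scener.png

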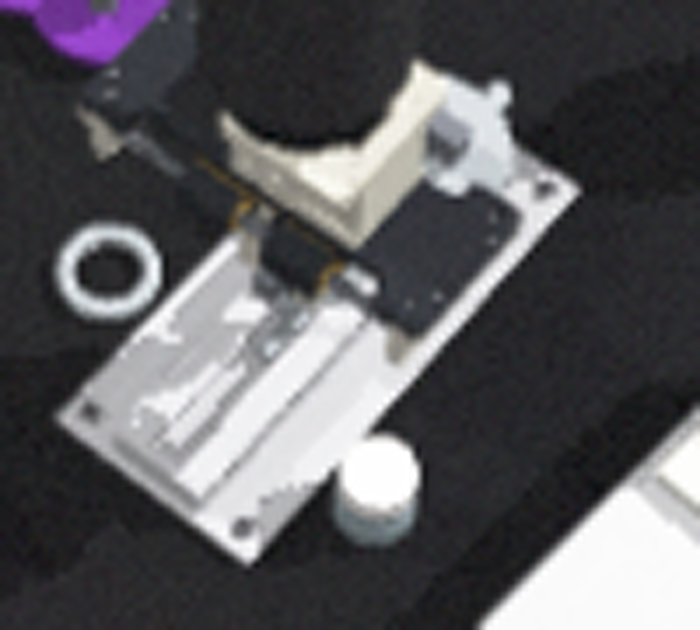

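{"method": "servo_tool", "body": {
  "motion": [
    {"offset": [0, -0.006, 0], "roll": 0, "claw": -0.9},
    {"offset": [0, -0.008, 0], "roll": 0, "claw": -0.9},
    {"offset": [0, -0.008, 0], "roll": 0, "claw": -0.9},
    {"offset": [0, -0.006, 0], "roll": 0, "claw": -0.9},
    {"offset": [0, -0.003, 0], "roll": 0, "claw": -0.9},
    {"offset": [0, 0, 0], "roll": 0, "claw": -0.9}
  ]
}}

```text
clock: 19.08
tool_pos: [0.5945, 0.0169, 0.036]
orientation: [111.9, 90.0, -62.8]
force: [0.0, 0.2, -0.6]
opening: 0.0121
```

```bash
python3 st.py 0.5944 0.0197 0.0355;python3 ov.py b5
```

```text
t 19.07 tcp [0.5945 0.0169 0.036 ] zang -174.62 F [ 0.   0.2 -0.6] M [ 0.03 -0.03  0.02] op 0.0121 j6 -15.1
offset to target [ 0.0005 -0.0028 -0.0001]
tcp in F [ 0.0748 -0.0001  0.0096] yaw rel -0.01
tcp in F [ 0.075  -0.0001  0.0096] yaw rel -0.03
```

View pics/b5sider.png

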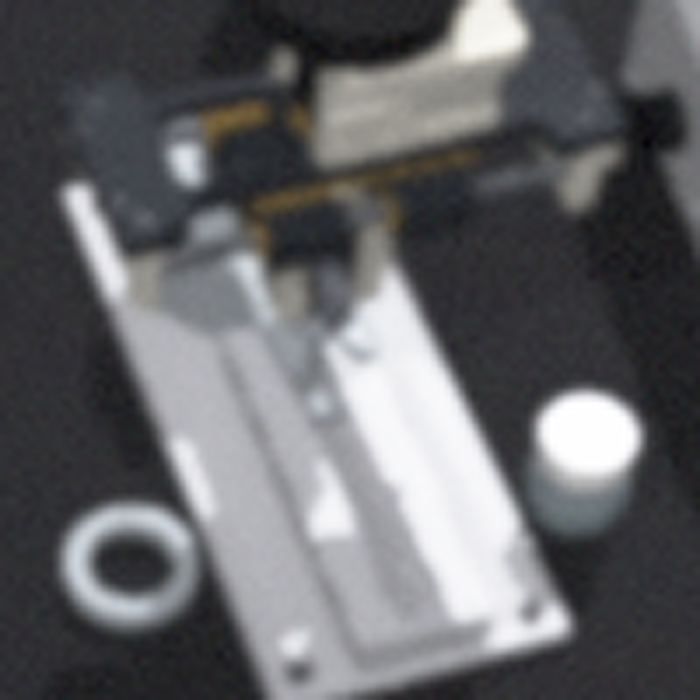

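{"method": "servo_tool", "body": {
  "motion": [
    {"offset": [0, -0.0015, 0], "roll": 0, "claw": -0.9},
    {"offset": [0, -0.001, 0], "roll": 0, "claw": -0.9},
    {"offset": [0, 0, 0], "roll": 0, "claw": -0.9}
  ]
}}

```text
clock: 19.55
tool_pos: [0.5943, 0.0192, 0.036]
orientation: [-121.6, 90.0, 63.7]
force: [0.4, -0.1, -2.1]
opening: 0.0118
```

```bash
python3 st.py;python3 ov.py b6
```

```text
t 19.55 tcp [0.5943 0.0192 0.036 ] zang -174.65 F [ 0.4 -0.1 -2.1] M [ 0.09 -0.05  0.03] op 0.0118 j6 -15.3
tcp in F [ 0.0725 -0.0001  0.0096] yaw rel -0.04
tcp in F [ 0.0726 -0.0001  0.0096] yaw rel -0.04
```

{"method": "servo_tool", "body": {
  "motion": [
    {"offset": [0, 0, 0], "roll": -5, "claw": -0.9},
    {"offset": [0, 0, 0], "roll": -8, "claw": -0.9},
    {"offset": [0, 0, 0], "roll": -8, "claw": -0.9}
  ]
}}

```text
clock: 20.02
tool_pos: [0.5943, 0.0191, 0.0359]
orientation: [43.7, 90.0, -109.7]
force: [-1.0, 0.6, -0.9]
opening: 0.0116
```

```bash
python3 st.py
```

```text
t 20.02 tcp [0.5943 0.0191 0.0359] zang -153.38 F [-1.   0.6 -0.9] M [ 0.04 -0.01  0.01] op 0.0116 j6 6.0
```

{"method": "servo_tool", "body": {
  "motion": [
    {"offset": [0, 0, 0], "roll": -8, "claw": -0.9},
    {"offset": [0, 0, 0], "roll": -8, "claw": -0.9},
    {"offset": [0, 0, 0], "roll": -8, "claw": -0.9},
    {"offset": [0, 0, 0], "roll": -8, "claw": -0.9},
    {"offset": [0, 0, 0], "roll": -8, "claw": -0.9}
  ]
}}

```text
clock: 20.65
tool_pos: [0.5943, 0.0191, 0.036]
orientation: [41.2, 90.0, -72.2]
force: [0.4, -0.6, -0.4]
opening: 0.0116
```

```bash
python3 st.py
```

```text
t 20.65 tcp [0.5943 0.0191 0.036 ] zang -113.38 F [ 0.4 -0.6 -0.4] M [0.01 0.02 0.02] op 0.0116 j6 46.0
```

{"method": "servo_tool", "body": {
  "motion": [
    {"offset": [0, 0, 0], "roll": -8, "claw": -0.9},
    {"offset": [0, 0, 0], "roll": -8, "claw": -0.9},
    {"offset": [0, 0, 0], "roll": -8, "claw": -0.9},
    {"offset": [0, 0, 0], "roll": -4.8, "claw": -0.9},
    {"offset": [0.001, 0, 0], "roll": 0, "claw": -0.9},
    {"offset": [0, 0, 0], "roll": 0, "claw": -0.9}
  ]
}}

```text
clock: 21.4
tool_pos: [0.5945, 0.0192, 0.0351]
orientation: [89.7, 90.0, 4.8]
force: [0.6, -0.2, -0.3]
opening: 0.0117
```

```bash
python3 st.py; python3 ov.py b7
```

```text
t 21.4 tcp [0.5945 0.0192 0.0351] zang -84.95 F [ 0.6 -0.2 -0.3] M [-0.06 -0.03  0.02] op 0.0117 j6 74.4
tcp in F [0.0726 0.     0.0087] yaw rel 89.65
tcp in F [0.0726 0.     0.0087] yaw rel 89.67
```

View pics/b7sider.png

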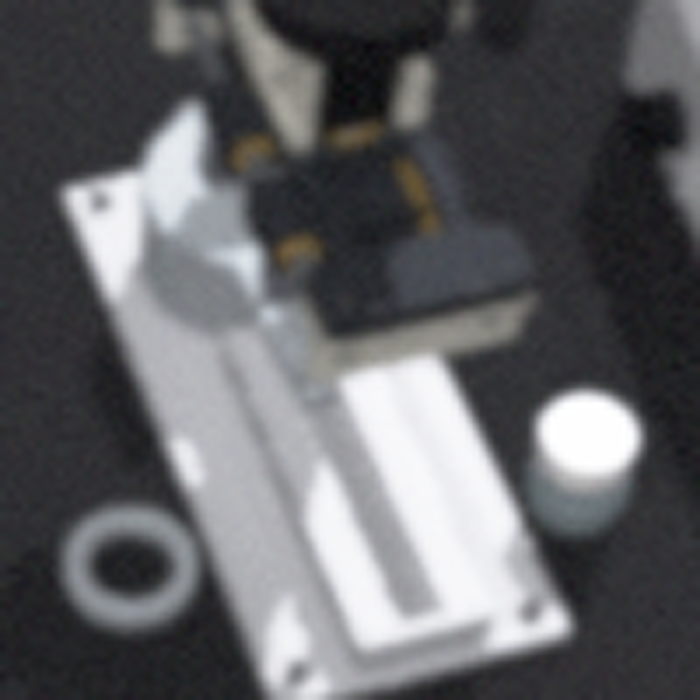

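{"method": "servo_tool", "body": {
  "motion": [
    {"offset": [0.0003, 0, 0], "roll": 0, "claw": -0.7},
    {"offset": [0, 0, 0], "roll": 0, "claw": -0.5},
    {"offset": [0, 0, 0], "roll": 0, "claw": -0.4},
    {"offset": [0, 0, 0], "roll": 0, "claw": -0.4},
    {"offset": [-0.01, 0, 0], "roll": 0, "claw": -0.4},
    {"offset": [-0.03, 0, 0], "roll": 0, "claw": -0.4},
    {"offset": [-0.05, 0, 0], "roll": 0, "claw": -0.4},
    {"offset": [-0.05, 0, 0], "roll": 0, "claw": -0.4},
    {"offset": [0, -0.04, 0], "roll": 0, "claw": -0.4},
    {"offset": [0, -0.05, 0], "roll": 0, "claw": -0.4},
    {"offset": [0, 0, 0], "roll": 0, "claw": -0.4},
    {"offset": [0, 0, 0], "roll": 0, "claw": -0.4}
  ]
}}

```text
clock: 23.0
tool_pos: [0.5052, 0.0112, 0.1758]
orientation: [99.8, 89.9, 15.0]
force: [-0.4, -0.3, 0.2]
opening: 0.0265
```

```bash
python3 st.py; python3 lid.py c1
python3 - <<'E'
from h import *
import json
s=pickle.load(open("c1w.pkl","rb"));W=cloud(s);F=json.load(open("est.json"))["F"];d=W[...,:2]-F[:2];c,t=np.cos(F[2]),np.sin(F[2]);fx=d[...,0]*c+d[...,1]*t;fy=-d[...,0]*t+d[...,1]*c
m=(W[...,2]>.09)&(W[...,2]<.105)&(fx>.04)&(fx<.11)&(abs(fy)<.05)
P=np.c_[fx[m],fy[m]].astype(np.float32);print(m.sum(),np.median(W[m][:,2]),cv2.minAreaRect(P*1000))
m=(W[...,2]>.08)&(W[...,2]<.095)&(abs(fx)<.03)&(abs(fy)<.03)
P=np.c_[fx[m],fy[m]].astype(np.float32);print(m.sum(),np.median(W[m][:,2]),cv2.minAreaRect(P*1000))
from plant import ctrl
for n,b in(("side",(300,430,130,270)),("scene",(270,410,160,280))):
    q=ctrl.snapshot(n);crop(q,*b,5,f"pics/c1{n}.png");cv2.imwrite(f"pics/c1{n}full.png",q["frame"])
E
```

```text
t 23.0 tcp [0.5052 0.0112 0.1758] zang -84.82 F [-0.4 -0.3  0.2] M [-0.08 -0.01  0.03] op 0.0265 j6 71.6
disc z 4997 0.059243064441627524
bar z 934 0.08899585013102879
lug z 1290 0.05946672201951153
rail z 0.029252916108659932
903 0.09903713878991088 ((73.29894256591797, -0.9842662811279297), (45.454837799072266, 11.762251853942871), 89.37592315673828)
1038 0.08894345449450172 ((-0.8111481666564941, -0.14046287536621094), (14.621952056884766, 43.23906326293945), 0.0015301951207220554)
```

View pics/c1w.png

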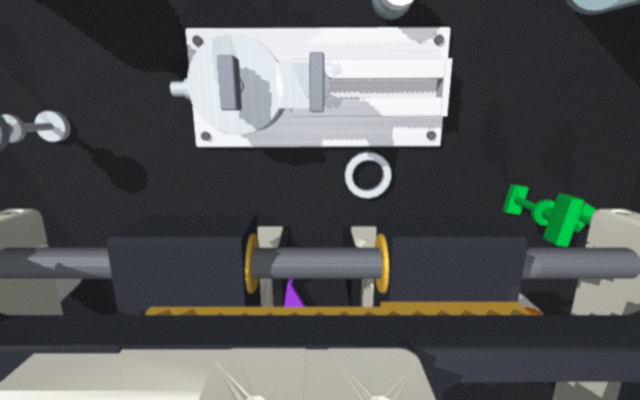

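View pics/c1side.png

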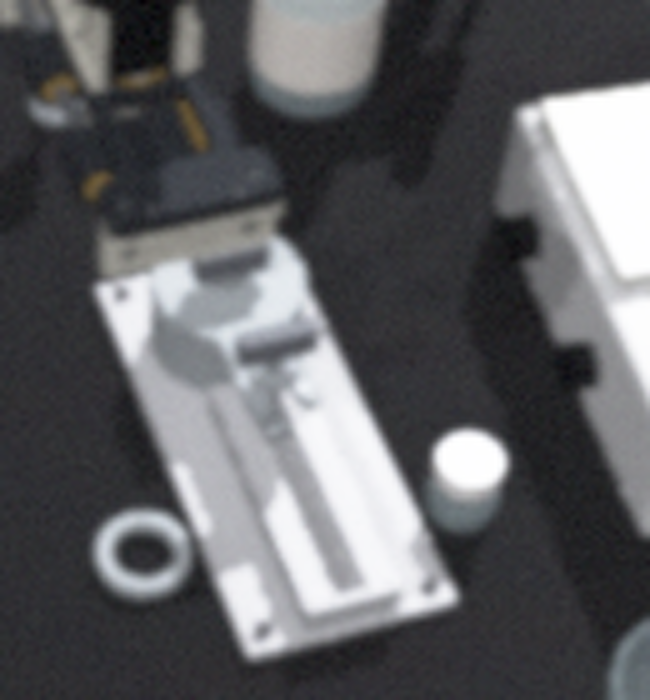

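View pics/c1scenefull.png

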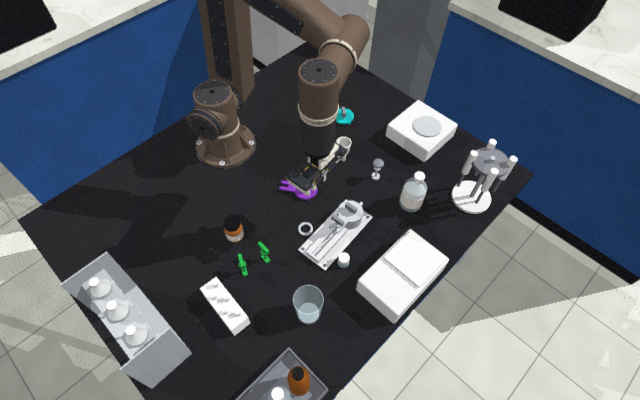

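```bash
python3 -c "
from plant import ctrl
print(ctrl.close_job())"
```

```text
the job is handed in; nothing more can be done
None
```

I turned the lid about 69° clockwise until it dropped into the notches. I then lowered the T-stud into the slot lengthwise, slid it home into the fork, turned it a quarter turn, let go and backed away. The job was handed in at about 23 s of the 56 s allowed. It returned no verdict.

**Last checks**
- **Lid:** the grip bar top reads 89.0 mm and the disc 59.2 mm. The rail reads about 1.2 mm high in the same view, so both match a seated lid. The grip bar lies square to the rail in the depth image.
- **Stud:** the axis is 73.3 mm from the bowl axis and about 1 mm off the centre line, with its foot about 89° across the rail. Its top reads 99 mm, about 98 mm once corrected, which puts the mid-point near 53 mm. I did not measure its tilt separately, but it looks upright in the pictures.
- **Surroundings:** the round stud, glassware, ring and small jar look unmoved in the final pictures. I judged this by eye and did not measure it. The gripper is clear of everything.

**What disagreed:** the real fingertips are about 40 mm above the reported TCP. My first try at gripping the lid closed on air above the bar. I measured the offset in the depth images and used it from then on.

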